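# Snap the coarse knife frame into the bean-curd dicer

## Robot

A 6-joint arm with a two-finger parallel gripper is mounted at the origin on the work surface. World frame = base frame: x ahead of the robot, y to its left, z up, the work surface at z = 0. Lengths are in m, angles in rad, forces in N, time in s.
With the tool pointing down it reaches from about 0.425 to 0.95 m from the base axis. Payload 3.5 kg.
Tool frame: the origin (TCP) lies midway between the tips of the shut fingers; the grasp point (between the pads) lies 19 mm behind it; x points along the fingers, y is the direction in which the jaws open and shut, and the axes are right-handed (so a half turn about x gives the same grasp; the last joint's range is limited). The gripper opens to 85 mm and grips with 20 to 120 N. Pads are 22 mm wide; open, the fingers measure 114 mm over their backs; the gripper's body (76 mm by 85 mm) begins 54 mm behind the grasp point. The pads swing forward as they close: fully open they stand 13 mm farther back than shut.
Start: joints at [0.961, 0.286, 1.577, -0, 1.279, -0.15], TCP at [0.3, 0.605, 0.231] pointing down, gripper open.
Joint ranges: [-2.77, 2.77], [-0.9, 2.22], [0.21, 2.48], [-1.53, 4.67], [0.24, 2.81], [-2.84, 2.84]. Speed limits (rad/s): [2.79, 2.79, 3.14, 3.14, 3.14, 3.14].

## Interface

Orientations are given as a unit quaternion [x, y, z, w].
In Python, from plant import ctrl, vision gives the robot as it stands. The module is installed in compiled form; this text tells all that it offers.
- The arm moves only by the tool play_rows, never from a script. Its arguments are lists of equal length, an entry for each row: "claw": the closure in counts, from 0 (fully open) to 255 (shut); "travel": the shift along the tool's x, y, z in m, a list of three; "dr": the turn, a rotation vector about the tool's x, y, z in rad, a list of three. In form: {"claw": [claw, ...], "travel": [[tx, ty, tz], ...], "dr": [[wx, wy, wz], ...]}. A call has 1 to 20 rows; each row is the pose to reach, as a shift and turn from the pose measured when the call began, along the tool's axes at that moment; what a row does not reach only later rows make up. A row lasts 1/10 s, in which the tool goes at most 50 mm and 8.59 degrees, less where a joint would pass 70% of its speed; a pose out of reach is approached as far as the arm can. A call with a gripper value outside its range is refused whole. The fingers move at their own pace and stop on an object; "force" is the grip in N (left out, the last holds). Time passes only in rows, so rows that repeat a pose let the fingers close. It gives the time, the measured TCP pose, the force and the opening at its end, in the units of the state.
- ctrl.get_state(): the state, without advancing time (a new reading comes with each control period).
- vision.read_camera(name): name is "side" or "top" or "wrist"; returns a dict with "img" (420x560x3 uint8, red, green, blue), "range_z" (420x560 float32, m along the optical axis (not along the pixel's ray), 0 where there is no reading), "K" (3x3 intrinsics, pixels), "world_to_cam" (4x4, takes a point from world to camera coordinates). Camera axes: x right, y up, looking along -z (the intrinsics and any distortion apply to the point x, -y, -z); pixel columns grow to the right and rows downward; lengths in m; the calibration is good to about 2 mm. A picture is of the moment at which its call begins.
- ctrl.sign_off(): hands the job in, once; it reports no verdict.
The state is a dict: "time": time; "qpos": joint angles; "dq": joint speeds; "joint_efforts": joint torques, N m; "eef_pos": TCP position; "tcp_rot": TCP orientation; "contact_force": force on the tool from outside, world axes, zero at the start; "wrist_torque": the same for the moment, N m; "opening": opening from 0.0 (shut) to 1.0 (fully open).
Only numpy, scipy, OpenCV 4.12 (cv2) and the standard library are available. Lean on these libraries where they do the work, as an engineer would, in place of code of your own. Each camera call takes 0.05 s, during which the arm holds its last target.

## Task

Fit the coarse knife frame (the one with few, wide cells) to the bean-curd dicer: lay it on the apron, slide it in under the side ledges and press it home against the spring buffer until the catch has snapped up behind its front edge and holds it, then let go. Press steadily and never force or ram it, and leave the other frame and everything else on the counter where it is.

Things in the scene. Friction and masses are not known exactly. Their poses are not given: they have to be found in the camera images.
- coarse: Stainless knife frame, grid of 4 x 4 wide cells (21 mm). Frame 120 (x) by 110 (y) by 10 mm thick, nose corners rounded 5 mm, about 0.4 kg. Origin: centre of the frame's underside; +x to the nose, which goes in first. Frame and bed must never bear on each other with more than 25 N (the frame bends).
- coarse_grip (a point): Centre of the coarse frame's black upright grip block, 18 (x) by 30 (y) by 34 mm high, on a tongue 30 mm wide and 8 mm thick that runs out behind the frame. It lies 140 mm from the frame's origin towards -x and 25 mm above the underside; the block's top is 17 mm higher, the tongue's top 17 mm lower. Axes as the frame's.
- fine: The other knife frame: the same size, shape and grip block, but a grid of 9 x 9 small cells (10 mm). Origin and axes likewise. Leave it on the cutting board.
- dicer: Hand-lever bean-curd dicer, cast aluminium, fixed, 0.2 m wide, 0.53 m high with its lever up. Origin on the counter below the pocket's middle; +x is the way a frame is pushed in. Bed top 100 mm above the counter. Pusher, columns and lever stand over the pocket from x = -46 mm on, the pusher's teeth 112 mm above the bed. Nothing tall stands over the apron.
- bed: The dicer's rigid bed: apron, side walls, ledges and rear stop. Origin: on its top, in the pocket's middle, where the coarse frame's origin lies when home; dicer's axes. The frame's front edge is then at x = -60 mm, its nose at +60 mm, its grip block at x = -140 mm. The hard rear stop's face is at x = +61.5 mm: the frame can be pushed 1.5 mm past home, not more.
- buffer (a point): Midway between the free tips, at dicer x = +54 mm and 5.5 mm above the bed, of two spring pins in the rear stop. The frame's nose meets them 6 mm before home; they push back with 10 N at first, 16 N at home, 17.5 N at the hard stop (sliding friction adds 0 to 3 N). A frame not caught springs back out those 6 mm when let go.
- mouth (a point): Middle of the mouth of the frame's channel, on the bed's top, at dicer x = -51 mm; dicer's axes. The channel is 112 mm wide (1 mm to spare each side), its wall ends rounded 6 mm. Ledges overhang it 8 mm from either side, their underside 12.5 mm above the bed. In front of the mouth the bed is a flat open apron to x = -105 mm.
- catch_nose (a point): Spring catch in the apron: two noses 16 mm wide at y = -34 and +34 mm, sloped in front, upright back at dicer x = -60.5 mm, standing 4 mm above the bed. The frame laid on the apron presses them down (about 2 N); when its front edge has passed, at or just beyond home, they snap up behind it and hold it against the buffer. This point: middle, top.
- board: White cutting board, 330 x 250 x 12 mm, fixed; both frames lie on it. Origin: centre of its underside.
- bowl: Steel bowl, 120 mm wide, 50 mm high. Origin: centre of its underside. Leave alone.
- bottle: White bottle, 60 mm thick, 170 mm high. Origin: centre of its underside. Leave alone.
- cup: Grey cup, 72 mm wide, 80 mm high. Origin: centre of its underside. Leave alone.
- brush: Brush, 200 mm long, lying. Leave alone.
- spatula: Spatula, 240 mm long, lying. Leave alone.
- tofu: Piece of fried bean curd, 50 x 45 x 35 mm. Origin: centre of its underside. Leave alone.
Things that resemble listed ones, but are neither listed nor needed, are in the scene too. What is shaped like the coarse but orange, pink or purple is not meant.

How it is judged:
At the end, for the whole second after the job is handed in: The coarse frame rests flat, released and still in the pocket, held by the catch: within 2 mm of home each way and 0.04 rad of straight and level (x of coarse in the frame of bed between -0.002 and 0.002 m and y of coarse in the frame of bed between -0.002 and 0.002 m and z of coarse in the frame of bed between -0.002 and 0.002 m and angle between the x axis of coarse and the x axis of bed, either way round below 0.04 rad and angle between coarse's own z axis and vertical below 0.04 rad and linear speed of coarse below 0.02 m/s); the robot touches nothing.
It fails at once if the coarse frame and the dicer's rigid bed (apron, walls, ledges, rear stop) bear on each other with more than 25 N (contact force between coarse and bed above 25 N).
It fails at once if the fine frame or another thing on the counter is moved more than 20 mm (distance of any of fine, bowl, bottle, cup, brush, spatula, tofu from where it was at the start of the episode above 0.02 m).
It also fails if it takes over 64 s, if anything falls off the work surface, if the arm or the gripper's body presses on something with over 40 N, if the wrist force passes 120 N, or if a joint passes its speed limit or range.

## Working session

There is one attempt and no reset: what is moved stays moved. The work goes in short steps, Python scripts to look and compute and a tool call to move; the robot and the scene stay as the last step left them, time stands still between calls to the robot, and variables do not carry over. Pictures are saved under pics/ and viewed, and the job is handed in when it is done.

Besides the shell and the picture viewer there is one more tool, called after "Call:" in YAML: its name, and indented under it one key for each argument. play_rows: Moves the arm, as the interface text tells. Its arguments: {"type":"object","properties":{"claw":{"type":"array","items":{"type":"number"}},"travel":{"type":"array","items":{"type":"array","items":{"type":"number"}}},"dr":{"type":"array","items":{"type":"array","items":{"type":"number"}}},"force":{"type":"number"}},"required":["claw","travel","dr"]}

```bash
mkdir -p pics; cat > h.py <<'E'
import numpy as np, cv2
from plant import ctrl, vision
def cam(n,save=None):
    d=vision.read_camera(n)
    if save: cv2.imwrite('pics/'+save,d['img'][:,:,::-1]); np.savez('pics/'+save[:-4]+'.npz',**{k:np.array(v) for k,v in d.items()})
    return d
def load(s): return dict(np.load('pics/'+s+'.npz'))
def ray(d,u,v):
    T=d['world_to_cam'];K=d['K'];R=T[:3,:3];t=T[:3,3]
    c=np.array([(u-K[0,2])/K[0,0],-(v-K[1,2])/K[1,1],-1.0])
    return -R.T@t, R.T@c
def atz(d,u,v,z):
    o,r=ray(d,u,v); return o+r*(z-o[2])/r[2]
def dep(d,u,v):
    o,r=ray(d,u,v); return o+r*float(d['range_z'][int(round(v)),int(round(u))])
def proj(d,p):
    T=d['world_to_cam'];K=d['K'];c=T[:3,:3]@np.asarray(p)+T[:3,3]
    return K[0,0]*c[0]/-c[2]+K[0,2], K[1,1]*-c[1]/-c[2]+K[1,2]
def crop(s,u0,v0,u1,v1,f,out):
    im=cv2.imread('pics/'+s+'.png')[v0:v1,u0:u1]
    cv2.imwrite('pics/'+out,cv2.resize(im,None,fx=f,fy=f,interpolation=cv2.INTER_CUBIC))
E
python3 - <<'E'
from h import *
np.set_printoptions(precision=4,suppress=True)
for n in ['side','top','wrist']:
    d=cam(n,n+'0.png'); print(n,d['K'].tolist(),d['world_to_cam'].tolist(), [k for k in d])
print(ctrl.get_state())
E
```

```text
side [[545.5360119859632, 0.0, 284.9391697142084], [0.0, 545.5360119859632, 208.3782840741536], [0.0, 0.0, 1.0]] [[0.9261567089327574, -0.37695002675209777, -0.011934313153112538, -0.4252011856572012], [0.284591593908252, 0.6777698831410193, 0.6779643133556291, -0.26112983378145493], [-0.24746994802521852, -0.6312976024337504, 0.7349979333207639, -1.78095823953997], [0.0, 0.0, 0.0, 1.0]] ['img', 'range_z', 'K', 'world_to_cam']
top [[462.8743768645082, 0.0, 281.110488226681], [0.0, 462.8743768645082, 210.66761182884363], [0.0, 0.0, 1.0]] [[0.02144620184774478, -0.9997250076934078, 0.009485221068648802, 0.05241235635563976], [0.9899146703578577, 0.022562685236893556, 0.13985660744203215, -0.4612794438064955], [-0.14003216000833374, 0.006390166454500229, 0.9901263353411445, -1.4345177658569939], [0.0, 0.0, 0.0, 1.0]] ['img', 'range_z', 'K', 'world_to_cam']
wrist [[319.93876201630843, 0.0, 280.86540563775003], [0.0, 319.93876201630843, 209.66593790581686], [0.0, 0.0, 1.0]] [[0.4439469704660899, 0.8960484366648794, -0.0028786393328718773, -0.6739964841805229], [-0.8593258700999699, 0.42483805963702753, -0.28473087654973006, 0.03667462056427555], [-0.253909701254034, 0.1288790992918309, 0.9586031720033144, -0.3807194052938015], [0.0, 0.0, 0.0, 1.0]] ['img', 'range_z', 'K', 'world_to_cam']
{'time': 0.15, 'qpos': array([ 0.961 ,  0.287 ,  1.5778, -0.    ,  1.2786, -0.15  ]), 'dq': array([ 0.0003, -0.0007, -0.0069, -0.0016,  0.0007,  0.001 ]), 'joint_efforts': array([  0.0013, -40.6603, -29.3143,  -0.0001,   0.004 ,   0.    ]), 'eef_pos': array([0.2992, 0.6045, 0.2302]), 'tcp_rot': array([ 0.1605,  0.6887, -0.1618,  0.6883]), 'contact_force': array([ 1.1345, -0.2782, -0.4338]), 'wrist_torque': array([-0.0223, -0.0015,  0.0267]), 'opening': 1.0015990416040288}
```

View pics/side0.png

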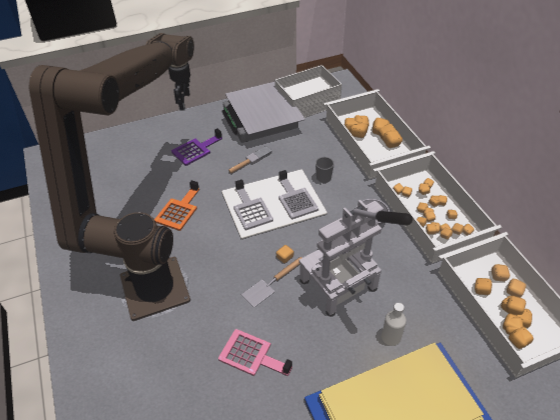

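View pics/top0.png

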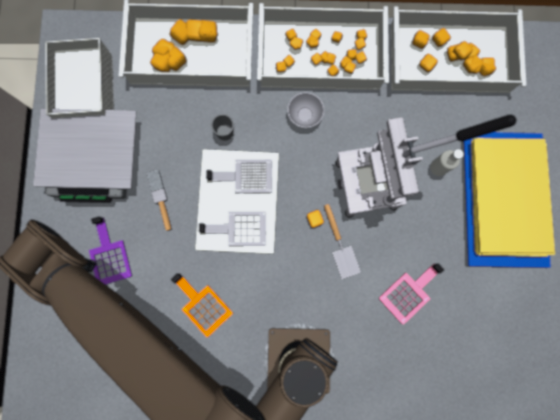

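View pics/wrist0.png

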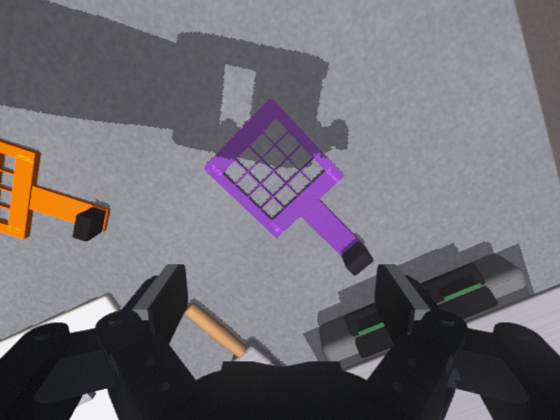

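Candidates in the top view are the coarse frame on the board (247,229), the fine frame on the board (254,176), and the orange (208,310), purple (110,262) and pink (405,298) decoys. I choose (247,229), the steel one with few wide cells, and check it in a close crop.

```bash
python3 - <<'E'
from h import *
crop('top0',190,140,290,260,5,'c1.png'); crop('top0',320,100,440,230,4.5,'c2.png')
crop('side0',215,165,335,240,6,'c3.png'); crop('side0',285,190,425,320,4.5,'c4.png')
E
```

```text
(no output)
```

View pics/c1.png

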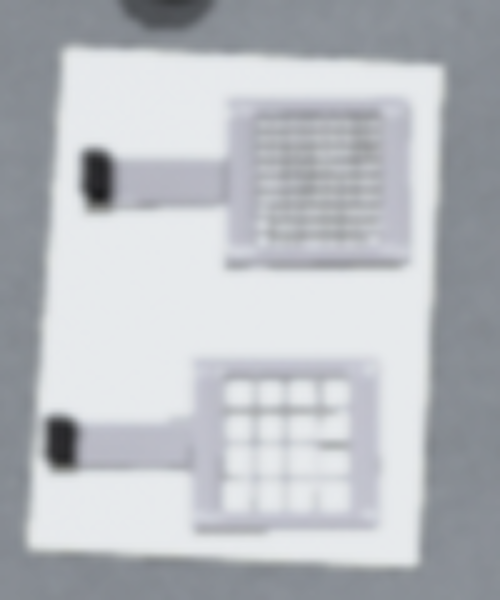

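View pics/c2.png

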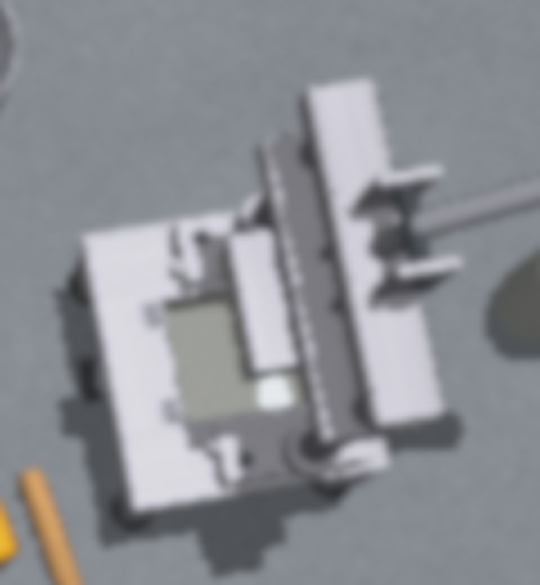

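View pics/c3.png

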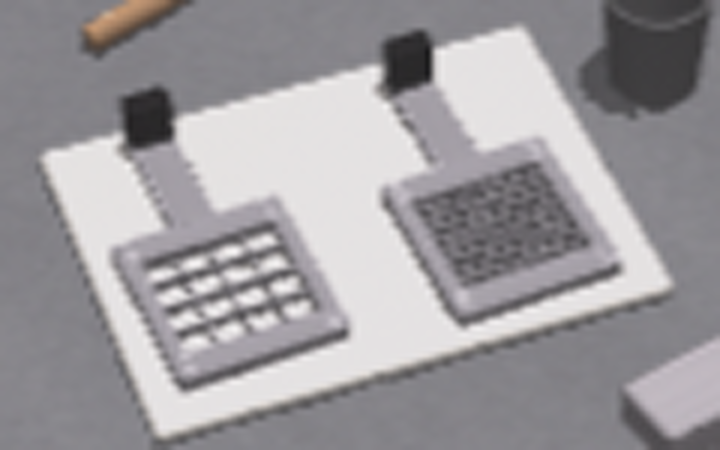

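View pics/c4.png

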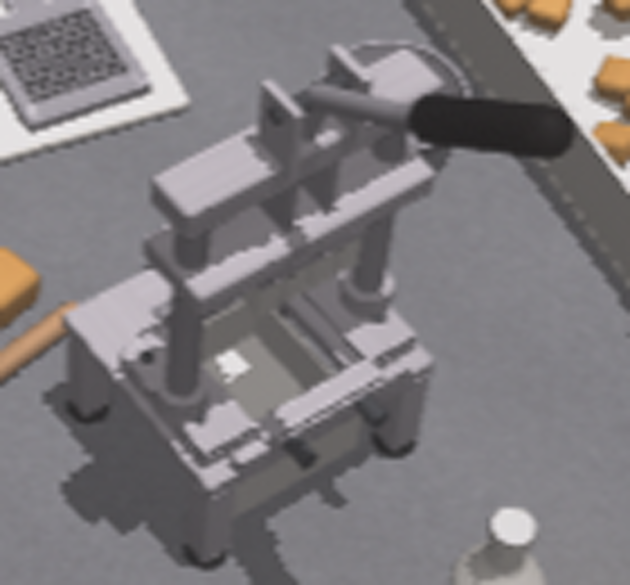

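The crop confirms it: the frame at (247,229) has 4x4 wide cells and its grip is at (202,229); the fine frame at (254,176) has the small cells. Now I measure.

```bash
python3 - <<'E'
from h import *
np.set_printoptions(precision=4,suppress=True)
t=load('top0');s=load('side0')
def T(cx,cy): return 190+cx/5,140+cy/5
print('grip top', dep(t,*T(62,442)), atz(t,*T(62,442),.054))
print('grip side depth', dep(s,215+150/6,165+118/6))
for n,p in dict(fl_back=(195,360),br=(380,362),nr=(378,528),bl=(195,527)).items(): print(n,atz(t,*T(*p),.022),dep(t,*T(*p)))
for n,p in dict(A=(85,237),B=(130,510)).items():
    u,v=320+p[0]/4.5,100+p[1]/4.5; print(n,atz(t,u,v,.1),dep(t,u+2,v))
print('apron',[dep(t,320+x/4.5,100+y/4.5) for x,y in [(115,270),(130,380),(150,480)]])
print('board',[dep(t,x,y)[2] for x,y in [(205,160),(270,160),(220,200)]], dep(t,205,160))
E
```

```text
grip top [0.396  0.3057 0.0523] [0.3959 0.3054 0.054 ]
grip side depth [0.4024 0.3057 0.0416]
fl_back [0.4534 0.2284 0.022 ] [0.4534 0.2284 0.022 ]
br [0.4548 0.1106 0.022 ] [0.4557 0.1108 0.015 ]
nr [0.349  0.1091 0.022 ] [0.3494 0.1092 0.016 ]
bl [0.3471 0.2245 0.022 ] [0.3469 0.2242 0.0243]
A [ 0.6348 -0.1109  0.1   ] [ 0.6349 -0.1171  0.1001]
B [ 0.4469 -0.1419  0.1   ] [ 0.4493 -0.1506  0.0839]
apron [array([ 0.6118, -0.1314,  0.1012]), array([ 0.537 , -0.1427,  0.0946]), array([ 0.4673, -0.155 ,  0.1023])]
board [np.float64(0.011086266796368038), np.float64(0.015310627876187866), np.float64(0.02190445358689974)] [0.6241 0.3141 0.0111]
```

```bash
cat >> h.py <<'E'
from scipy.spatial.transform import Rotation as Ro
def tool():
    s=ctrl.get_state(); return np.array(s['eef_pos']),Ro.from_quat(s['tcp_rot']),s
def move(target,yaw):  # yaw: world angle of tool y axis, tool pointing down
    p,R,s=tool()
    x=np.array([0,0,-1.]);y=np.array([np.cos(yaw),np.sin(yaw),0]);M=np.c_[x,y,np.cross(x,y)]
    tr=R.inv().apply(np.array(target)-p); dr=(R.inv()*Ro.from_matrix(M)).as_rotvec()
    print('travel',tr.round(4).tolist(),'dr',dr.round(4).tolist(),'rows by rot',np.linalg.norm(dr)/.15,'by dist',np.linalg.norm(tr)/.05)
def show():
    p,R,s=tool(); y=R.as_matrix()[:,1]; print('t',s['time'],'p',p.round(4),'x',R.as_matrix()[:,0].round(3),'yawy',np.arctan2(y[1],y[0]).round(4),'F',np.round(s['contact_force'],2),'M',np.round(s['wrist_torque'],2),'open',round(s['opening'],3),'q6',np.round(s['qpos'],2))
E
python3 - <<'E'
from h import *
np.set_printoptions(precision=4,suppress=True)
show()
p,R,s=tool(); print(R.as_matrix())
w=load('wrist0'); T=w['world_to_cam']; c=-T[:3,:3].T@T[:3,3]
print('cam in tool',R.inv().apply(c-p),'axes in tool (rows x,y,z cam)',R.inv().apply(T[:3,:3]))
yd=np.deg2rad(-80.6)
move([.535,-.06,.36],yd); move([.535,-.06,.36],yd+np.pi)
E
```

```text
t 0.15 p [0.2992 0.6045 0.2302] x [-0.001 -0.002 -1.   ] yawy 1.111 F [ 1.13 -0.28 -0.43] M [-0.02 -0.    0.03] open 1.002 q6 [ 0.96  0.29  1.58 -0.    1.28 -0.15]
[[-0.0011  0.4438  0.8961]
 [-0.0015  0.8961 -0.4438]
 [-1.     -0.0018 -0.0003]]
cam in tool [-0.1432  0.0003 -0.0731] axes in tool (rows x,y,z cam) [[ 0.001   1.      0.0002]
 [ 0.285  -0.0001 -0.9585]
 [-0.9585  0.001  -0.285 ]]
travel [-0.129, -0.4911, 0.5061] dr [2.5177, 0.0022, 0.0011] rows by rot 16.784820293929258 by dist 14.338008114856581
travel [-0.129, -0.4911, 0.5061] dr [-0.6239, -0.0008, 0.0017] rows by rot 4.1591505140998155 by dist 14.338008114856581
```

```bash
python3 - <<'E'
from h import *
move([.535,-.0,.34],1.735)
E
```

```text
travel [-0.1091, -0.4373, 0.4795] dr [-0.624, -0.0008, 0.0017] rows by rot 4.160101999840107 by dist 13.16083666334516
```

Call:
play_rows:
  claw: [0, 0, 0, 0, 0, 0, 0, 0, 0, 0, 0, 0, 0, 0, 0, 0, 0, 0]
  travel:
    - [-0.01, -0.022, 0.024]
    - [-0.02, -0.05, 0.055]
    - [-0.03, -0.08, 0.087]
    - [-0.04, -0.11, 0.12]
    - [-0.05, -0.14, 0.153]
    - [-0.06, -0.17, 0.186]
    - [-0.065, -0.2, 0.22]
    - [-0.07, -0.23, 0.252]
    - [-0.08, -0.26, 0.285]
    - [-0.085, -0.29, 0.318]
    - [-0.09, -0.32, 0.351]
    - [-0.1, -0.35, 0.384]
    - [-0.105, -0.38, 0.417]
    - [-0.109, -0.405, 0.444]
    - [-0.109, -0.423, 0.464]
    - [-0.109, -0.434, 0.476]
    - [-0.109, -0.437, 0.48]
    - [-0.109, -0.437, 0.48]
  dr:
    - [-0.04, 0, 0]
    - [-0.08, 0, 0]
    - [-0.12, 0, 0]
    - [-0.16, 0, 0]
    - [-0.2, 0, 0]
    - [-0.24, 0, 0]
    - [-0.28, 0, 0]
    - [-0.32, 0, 0]
    - [-0.36, 0, 0]
    - [-0.4, 0, 0]
    - [-0.44, 0, 0]
    - [-0.48, 0, 0]
    - [-0.52, 0, 0]
    - [-0.56, 0, 0]
    - [-0.6, 0, 0]
    - [-0.624, 0, 0]
    - [-0.624, 0, 0]
    - [-0.624, 0, 0.002]

```text
time: 1.95
eef_pos: [0.5355, -0.0002, 0.3394]
tcp_rot: [-0.057, 0.705, 0.058, 0.704]
contact_force: [-0.4, -0.3, -0.2]
opening: 0.996
```

```bash
python3 - <<'E'
from h import *
show(); cam('wrist','w1.png')
E
```

```text
t 1.95 p [ 5.355e-01 -2.000e-04  3.394e-01] x [-0.002  0.001 -1.   ] yawy 1.7335 F [-0.42 -0.35 -0.23] M [-0.02 -0.02  0.07] open 0.996 q6 [-0.19 -0.09  1.79  0.    1.45 -1.92]
```

View pics/w1.png

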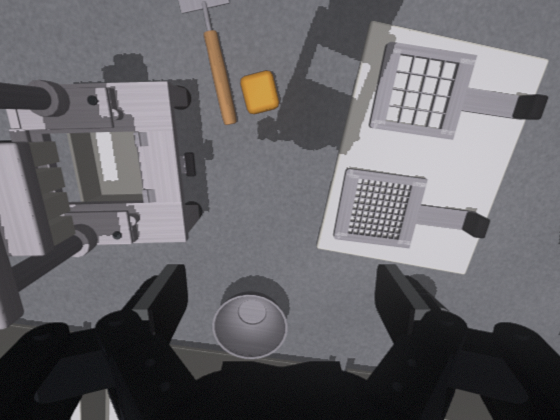

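Wrist view: the dicer apron's front edge runs (168,82)–(185,242), with the mouth at about (113,160). The coarse frame is at (423,90) and its grip at (530,106). I'll take a closer view of the dicer.

Call:
play_rows:
  claw: [0, 0, 0, 0, 0]
  travel:
    - [0.01, -0.03, 0]
    - [0.02, -0.06, 0]
    - [0.03, -0.08, -0.01]
    - [0.03, -0.085, -0.01]
    - [0.03, -0.085, -0.01]
  dr:
    - [0, 0, 0]
    - [0, 0, 0]
    - [0, 0, 0]
    - [0, 0, 0]
    - [0, 0, 0]

```text
time: 2.5
eef_pos: [0.5392, -0.0845, 0.3095]
tcp_rot: [-0.057, 0.705, 0.058, 0.704]
contact_force: [-0.0, 0.3, 0.6]
opening: 1.002
```

```bash
python3 - <<'E'
from h import *
show(); cam('wrist','w2.png'); crop('w2',60,30,340,250,2.8,'w2c.png')
crop('w1',0,60,220,270,2.85,'w1c.png')
E
```

```text
t 2.5 p [ 0.5392 -0.0845  0.3095] x [-0.002  0.002 -1.   ] yawy 1.7342 F [-0.04  0.31  0.64] M [ 0.    0.02 -0.06] open 1.002 q6 [-0.34 -0.05  1.8   0.    1.39 -2.08]
```

View pics/w2.png

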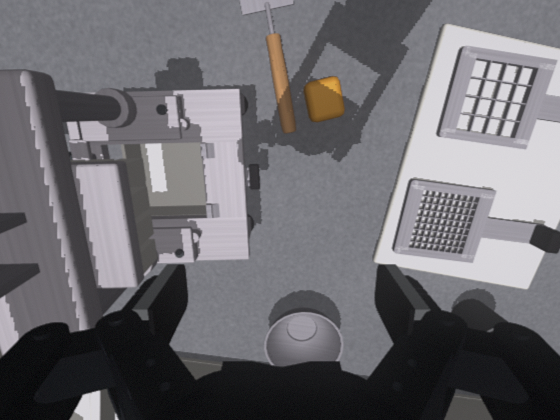

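View pics/w2c.png

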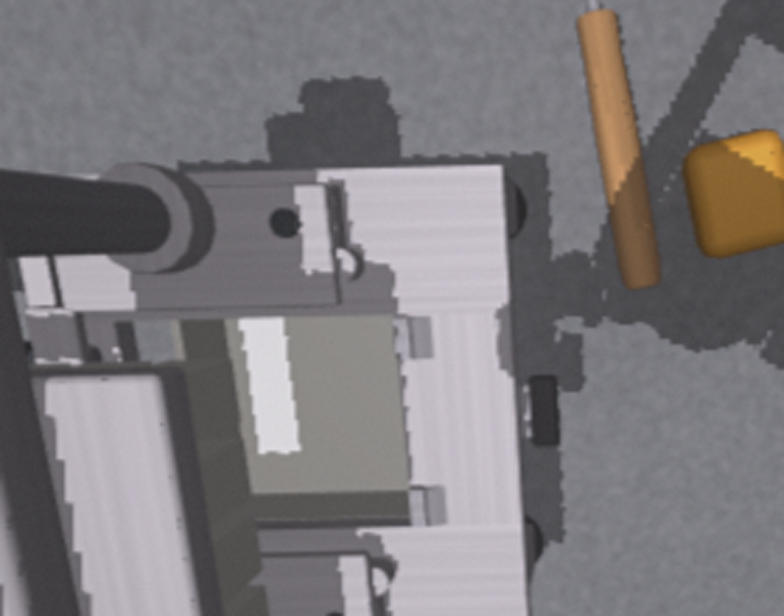

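View pics/w1c.png

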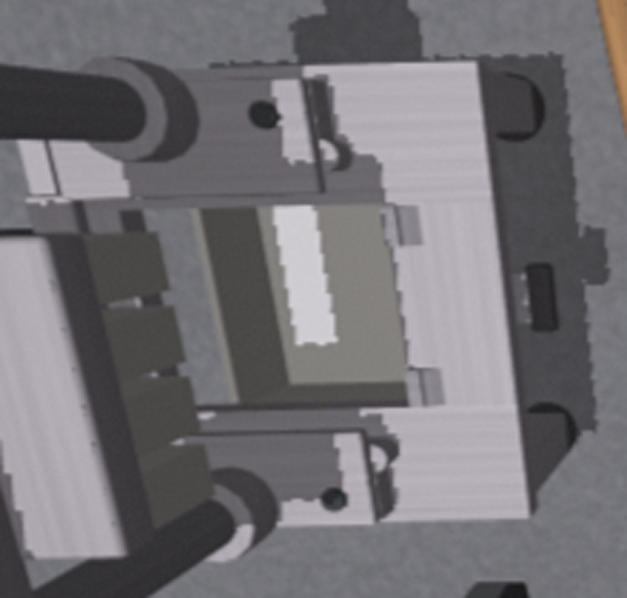

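```bash
python3 - <<'E'
from h import *
np.set_printoptions(precision=4,suppress=True)
def f1(x,y): return x/2.85,60+y/2.85
def f2(x,y): return 60+x/2.8,30+y/2.8
a=load('w1');b=load('w2')
for n,d,f,pts in [('w1',a,f1,[(478,61),(529,517),(387,206),(403,206),(408,407),(424,407)]),('w2',b,f2,[(503,166),(526,640),(397,315),(412,315),(410,527),(426,527)])]:
    P=[atz(d,*f(*p),.1) for p in pts]; print(n,np.array(P))
    A,B=P[0],P[1]; e=B-A; print('edge len',np.linalg.norm(e),'yaw x', np.rad2deg(np.arctan2(e[1],e[0]))-90)
    for u,v in [f(p[0]-20,p[1]+30) for p in pts[:1]]+[f(480,330),f(490,430)]: print('z',dep(d,u,v))
# subpixel edge: depth discontinuities along apron front edge
for n,d,us,vs in [('w1',a,(165,190),range(88,238,4)),('w2',b,(235,262),range(95,255,4))]:
    pts=[]
    for v in vs:
        r=d['range_z'][v,us[0]:us[1]]
        j=np.argmax(np.diff(r)); pts.append(atz(d,us[0]+j+.5,v,.1)[:2])
    pts=np.array(pts); 
    vx,vy,x0,y0=cv2.fitLine(pts.astype(np.float32),cv2.DIST_HUBER,0,.001,.001).ravel()
    if vx<0: vx,vy=-vx,-vy
    print(n,'line yaw', np.rad2deg(np.arctan2(vy,vx))-90,x0,y0,'res',np.abs((pts-[x0,y0])@[-vy,vx]).mean())
E
```

```text
w1 [[ 0.4486 -0.1416  0.1   ]
 [ 0.6372 -0.1069  0.1   ]
 [ 0.51   -0.1748  0.1   ]
 [ 0.5089 -0.1684  0.1   ]
 [ 0.5942 -0.1628  0.1   ]
 [ 0.5931 -0.156   0.1   ]]
edge len 0.19175930264208502 yaw x -79.55503171449033
z [ 0.4609 -0.149   0.0993]
z [ 0.555  -0.1338  0.1011]
z [ 0.5984 -0.1265  0.1016]
w2 [[ 0.4491 -0.1417  0.1   ]
 [ 0.6375 -0.1078  0.1   ]
 [ 0.5095 -0.1753  0.1   ]
 [ 0.5085 -0.1696  0.1   ]
 [ 0.5946 -0.162   0.1   ]
 [ 0.5935 -0.1555  0.1   ]]
edge len 0.19138360365261098 yaw x -79.77993693018803
z [ 0.4608 -0.1474  0.1025]
z [ 0.5098 -0.1428  0.1014]
z [ 0.5482 -0.1341  0.1016]
w1 line yaw -79.38434 0.5481606 -0.120250165 res 0.0008154057500155093
w2 line yaw -79.42516 0.5339765 -0.12549143 res 0.0029261163853933885
```

```bash
python3 - <<'E'
from h import *
np.set_printoptions(precision=4,suppress=True)
move([.40,.300,.20],1.58)
a=load('w1');b=load('w2')
def yaw(P,Q): e=Q-P; return np.rad2deg(np.arctan2(e[1],e[0])).round(2)
f1=lambda x,y:(x/2.85,60+y/2.85); f2=lambda x,y:(60+x/2.8,30+y/2.8)
print(yaw(atz(a,*f1(325,192),.12),atz(a,*f1(25,203),.12)),yaw(atz(b,*f2(335,303),.12),atz(b,*f2(135,308),.12)),yaw(atz(a,*f1(478,61),.1),atz(a,*f1(303,65),.1)),yaw(atz(b,*f2(503,166),.1),atz(b,*f2(320,169),.1)))
crop('w1',360,20,560,160,4,'w1f.png')
E
```

```text
travel [0.1107, 0.4015, -0.0747] dr [0.155, -0.0006, -0.0016] rows by rot 1.0334739402744786 by dist 8.463502689485098
-78.66 -79.26 -79.46 -79.76
```

View pics/w1f.png

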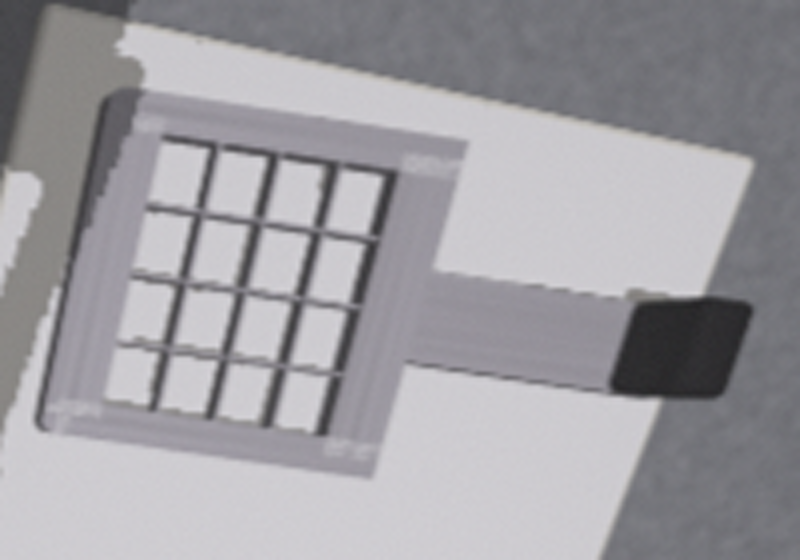

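Dicer yaw is about -79.5° (coarse cells are confirmed in this crop too). Next, above the grip.

Call:
play_rows:
  claw: [0, 0, 0, 0, 0, 0, 0, 0, 0, 0, 0, 0]
  travel:
    - [0.01, 0.03, -0.005]
    - [0.02, 0.07, -0.013]
    - [0.03, 0.11, -0.02]
    - [0.04, 0.155, -0.029]
    - [0.055, 0.2, -0.037]
    - [0.065, 0.245, -0.046]
    - [0.08, 0.29, -0.054]
    - [0.09, 0.335, -0.062]
    - [0.1, 0.37, -0.07]
    - [0.11, 0.392, -0.074]
    - [0.11, 0.4015, -0.075]
    - [0.11, 0.4015, -0.075]
  dr:
    - [0, 0, 0]
    - [0, 0, 0]
    - [0.02, 0, 0]
    - [0.05, 0, 0]
    - [0.08, 0, 0]
    - [0.1, 0, 0]
    - [0.12, 0, 0]
    - [0.14, 0, 0]
    - [0.155, 0, -0.0015]
    - [0.155, 0, -0.0015]
    - [0.155, 0, -0.0015]
    - [0.155, 0, -0.0015]

```text
time: 3.75
eef_pos: [0.3992, 0.3014, 0.2015]
tcp_rot: [-0.004, 0.707, 0.005, 0.707]
contact_force: [0.4, 0.2, 0.0]
opening: 1.003
```

```bash
python3 - <<'E'
from h import *
show(); cam('wrist','w3.png')
E
```

```text
t 3.75 p [0.3992 0.3014 0.2015] x [ 0.  0. -1.] yawy 1.5833 F [0.39 0.25 0.03] M [ 0.03 -0.03 -0.06] open 1.003 q6 [ 0.44 -0.08  2.03  0.    1.19 -1.14]
```

View pics/w3.png

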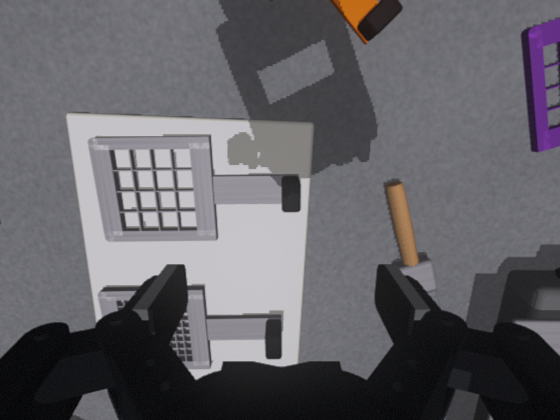

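```bash
python3 - <<'E'
from h import *
np.set_printoptions(precision=4,suppress=True)
crop('w3',80,120,320,260,3.3,'w3c.png')
d=load('w3'); print(dep(d,291,194),dep(d,293,205),dep(d,250,190))
# grip top mask: by depth z>0.045
R=d['range_z'];T=d['world_to_cam']
vs,us=np.mgrid[165:225,270:315]
P=np.array([dep(d,u,v) for u,v in zip(us.ravel(),vs.ravel())])
m=P[:,2]>.046; Q=P[m]; print(m.sum(),Q.min(0),Q.max(0),np.median(Q,0)); print(cv2.minAreaRect(Q[:,:2].astype(np.float32)*1000))
vs,us=np.mgrid[125:250,80:222]
P=np.array([dep(d,u,v) for u,v in zip(us.ravel(),vs.ravel())])
m=(P[:,2]>.019)&(P[:,2]<.027); Q=P[m]; print(m.sum(),np.median(Q,0)); print(cv2.minAreaRect(Q[:,:2].astype(np.float32)*1000))
E
```

```text
[0.3971 0.3113 0.0556] [0.4081 0.3134 0.0541] [0.4017 0.27   0.0217]
606 [0.3264 0.301  0.0471] [0.4145 0.3203 0.3449] [0.3984 0.3112 0.0544]
((370.34619140625, 310.11395263671875), (88.54872131347656, 17.76089096069336), 2.046372890472412)
7422 [0.3998 0.1721 0.0226]
((403.5995178222656, 175.6402587890625), (110.67183685302734, 130.40206909179688), 1.3603686094284058)
```

View pics/w3c.png

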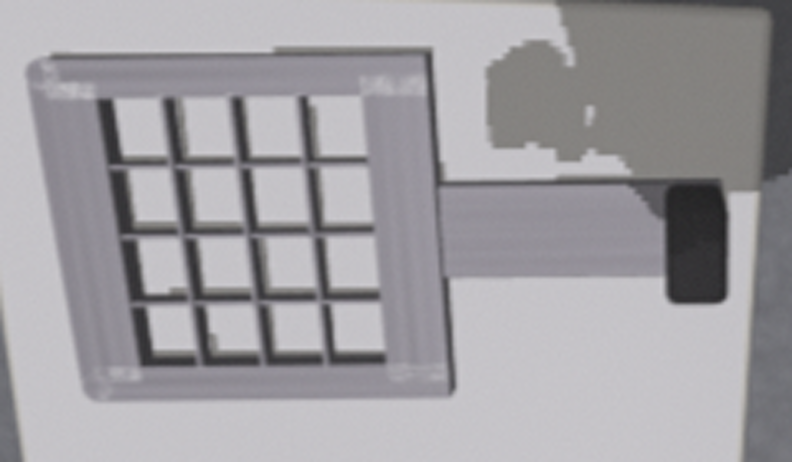

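```bash
python3 - <<'E'
from h import *
np.set_printoptions(precision=4,suppress=True)
d=load('w3'); f=lambda x,y:(80+x/3.3-.3,120+y/3.3-.3)
C=[atz(d,*f(*p),.022) for p in [(428,51),(453,396),(27,60),(87,400)]]
C=np.array(C);print(C)
for i,j in [(0,2),(1,3)]: e=C[j]-C[i];print('xdir',np.rad2deg(np.arctan2(e[1],e[0])),np.linalg.norm(e))
for i,j in [(0,1),(2,3)]: e=C[j]-C[i];print('ydir',np.rad2deg(np.arctan2(e[1],e[0])),np.linalg.norm(e))
print('ctr',C.mean(0))
G=np.array([atz(d,*f(*p),.0545) for p in [(667,184),(727,184),(667,303),(727,303)]]);print(G,G.mean(0))
t=load('top0');print('top grip',atz(t,190+62/5,140+442/5,.054))
E
```

```text
[[0.3467 0.2309 0.022 ]
 [0.4572 0.2334 0.022 ]
 [0.3508 0.1108 0.022 ]
 [0.4601 0.1131 0.022 ]]
xdir -88.04249391923344 0.12011422775750111
xdir -88.62577569358056 0.12033799546191057
ydir 1.3112943709639178 0.11048149851739496
ydir 1.1899819080717133 0.10925923253466392
ctr [0.4037 0.172  0.022 ]
[[0.38   0.3025 0.0545]
 [0.3798 0.3192 0.0545]
 [0.4146 0.303  0.0545]
 [0.4143 0.3202 0.0545]] [0.3972 0.3112 0.0545]
top grip [0.3959 0.3054 0.054 ]
```

```bash
python3 - <<'E'
from h import *
move([.399,.3105,.025],1.597)
E
```

```text
travel [0.1767, 0.0099, -0.001] dr [-0.0152, 0.001, -0.0004] rows by rot 0.10127219231748168 by dist 3.540368981948288
```

Call:
play_rows:
  claw: [0, 0, 0, 0, 0, 0, 0, 0, 0, 0, 80, 160, 220, 255, 255, 255, 255, 255]
  travel:
    - [0.02, 0.01, -0.001]
    - [0.05, 0.01, -0.001]
    - [0.08, 0.01, -0.001]
    - [0.11, 0.01, -0.001]
    - [0.135, 0.01, -0.001]
    - [0.155, 0.01, -0.001]
    - [0.17, 0.01, -0.001]
    - [0.176, 0.01, -0.001]
    - [0.1765, 0.01, -0.001]
    - [0.1765, 0.01, -0.001]
    - [0.1765, 0.01, -0.001]
    - [0.1765, 0.01, -0.001]
    - [0.1765, 0.01, -0.001]
    - [0.1765, 0.01, -0.001]
    - [0.1765, 0.01, -0.001]
    - [0.1765, 0.01, -0.001]
    - [0.1765, 0.01, -0.001]
    - [0.1765, 0.01, -0.001]
  dr:
    - [-0.015, 0.001, 0]
    - [-0.015, 0.001, 0]
    - [-0.015, 0.001, 0]
    - [-0.015, 0.001, 0]
    - [-0.015, 0.001, 0]
    - [-0.015, 0.001, 0]
    - [-0.015, 0.001, 0]
    - [-0.015, 0.001, 0]
    - [-0.015, 0.001, 0]
    - [-0.015, 0.001, 0]
    - [-0.015, 0.001, 0]
    - [-0.015, 0.001, 0]
    - [-0.015, 0.001, 0]
    - [-0.015, 0.001, 0]
    - [-0.015, 0.001, 0]
    - [-0.015, 0.001, 0]
    - [-0.015, 0.001, 0]
    - [-0.015, 0.001, 0]
  force: 60

```text
time: 5.6
eef_pos: [0.3992, 0.311, 0.0256]
tcp_rot: [-0.009, 0.707, 0.01, 0.707]
contact_force: [-0.8, 1.4, 2.8]
opening: 0.2
```

```bash
python3 - <<'E'
from h import *
show(); cam('wrist','w4.png')
E
```

```text
t 5.6 p [0.3992 0.311  0.0256] x [ 0.     0.001 -1.   ] yawy 1.5966 F [-0.77  1.39  2.79] M [ 0.19  0.16 -0.15] open 0.2 q6 [ 0.46  0.19  2.11  0.    0.83 -1.14]
```

View pics/w4.png

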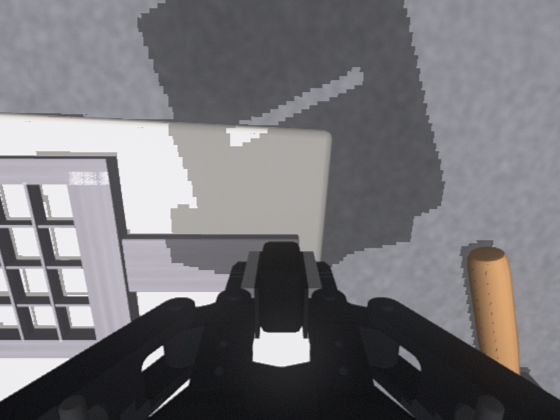

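Call:
play_rows:
  claw: [255, 255, 255, 255, 255, 255, 255, 255, 255]
  travel:
    - [0, 0, 0]
    - [0, 0, 0]
    - [-0.005, 0, 0]
    - [-0.02, 0, 0]
    - [-0.045, 0, 0]
    - [-0.075, 0, 0]
    - [-0.1, 0, 0]
    - [-0.11, 0, 0]
    - [-0.11, 0, 0]
  dr:
    - [0, 0, 0]
    - [0, 0, 0]
    - [0, 0, 0]
    - [0, 0, 0]
    - [0, 0, 0]
    - [0, 0, 0]
    - [0, 0, 0]
    - [0, 0, 0]
    - [0, 0, 0]
  force: 100

```text
time: 6.55
eef_pos: [0.3996, 0.311, 0.1364]
tcp_rot: [-0.008, 0.706, 0.01, 0.708]
contact_force: [-1.2, -0.1, -3.0]
opening: 0.191
```

```bash
python3 - <<'E'
from h import *
np.set_printoptions(precision=4,suppress=True)
show(); d=cam('wrist','w5.png')
d2=np.array([.1805,-.9836]); o=np.array([.5625,-.228]); g=o-.14*d2
for x in (-.15,-.135): print(g+x*d2)
h=g-.15*d2
move([h[0],h[1],.165],1.752)
s=cam('side','s5.png')
E
```

```text
t 6.55 p [0.3996 0.311  0.1364] x [ 0.002  0.002 -1.   ] yawy 1.5965 F [-1.2  -0.07 -3.04] M [ 0.31 -0.01 -0.02] open 0.191 q6 [ 0.46  0.01  2.07  0.    1.06 -1.14]
[0.5102 0.0572]
[0.5129 0.0425]
travel [-0.0304, -0.2561, 0.1049] dr [-0.1556, -0.0002, -0.0009] rows by rot 1.0374956780476052 by dist 5.568407225786325
```

View pics/w5.png

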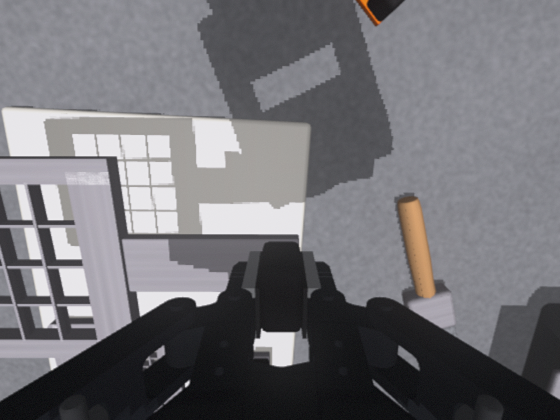

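View pics/s5.png

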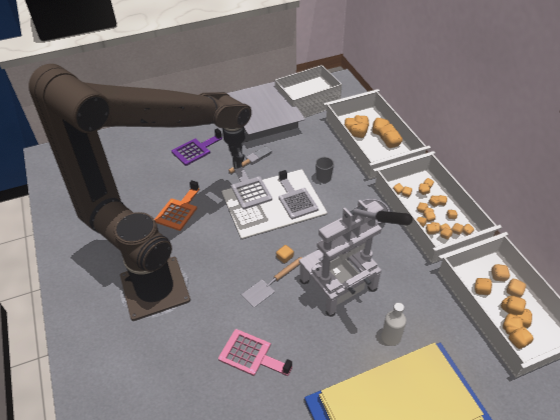

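Lifted cleanly: in the wrist view the frame corner is unchanged at about (118,156), so it hasn't sagged. Carrying it to hover before the apron.

Call:
play_rows:
  claw: [255, 255, 255, 255, 255, 255, 255, 255, 255, 255, 255, 255]
  travel:
    - [-0.01, -0.012, 0.005]
    - [-0.02, -0.035, 0.015]
    - [-0.03, -0.065, 0.027]
    - [-0.03, -0.095, 0.039]
    - [-0.03, -0.125, 0.051]
    - [-0.03, -0.155, 0.064]
    - [-0.03, -0.185, 0.076]
    - [-0.03, -0.215, 0.088]
    - [-0.03, -0.238, 0.098]
    - [-0.03, -0.25, 0.103]
    - [-0.03, -0.256, 0.105]
    - [-0.03, -0.256, 0.105]
  dr:
    - [0, 0, 0]
    - [-0.01, 0, 0]
    - [-0.03, 0, 0]
    - [-0.05, 0, 0]
    - [-0.07, 0, 0]
    - [-0.09, 0, 0]
    - [-0.11, 0, 0]
    - [-0.13, 0, 0]
    - [-0.15, 0, 0]
    - [-0.1555, 0, -0.001]
    - [-0.1555, 0, -0.001]
    - [-0.1555, 0, -0.001]

```text
time: 7.85
eef_pos: [0.5092, 0.0568, 0.163]
tcp_rot: [-0.064, 0.706, 0.063, 0.703]
contact_force: [-0.5, 0.0, -3.9]
opening: 0.192
```

```bash
python3 - <<'E'
from h import *
show(); cam('wrist','w6.png');cam('side','s6.png');cam('top','t6.png')
crop('s6',240,160,400,300,4.2,'s6c.png');crop('t6',270,110,430,240,4.6,'t6c.png')
E
```

```text
t 7.85 p [0.5092 0.0568 0.163 ] x [-0.004 -0.001 -1.   ] yawy 1.7507 F [-0.49  0.03 -3.91] M [ 0.36  0.09 -0.03] open 0.192 q6 [-0.09 -0.    2.03 -0.    1.12 -1.84]
```

View pics/w6.png

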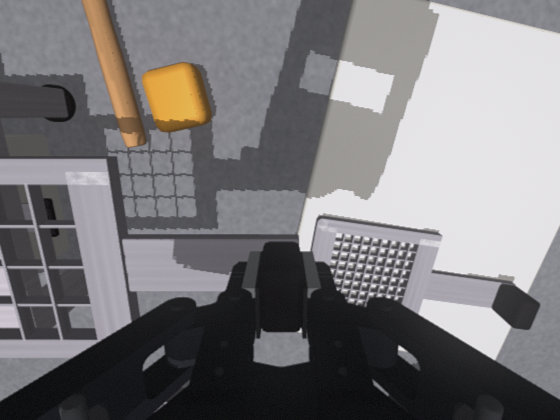

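View pics/s6c.png

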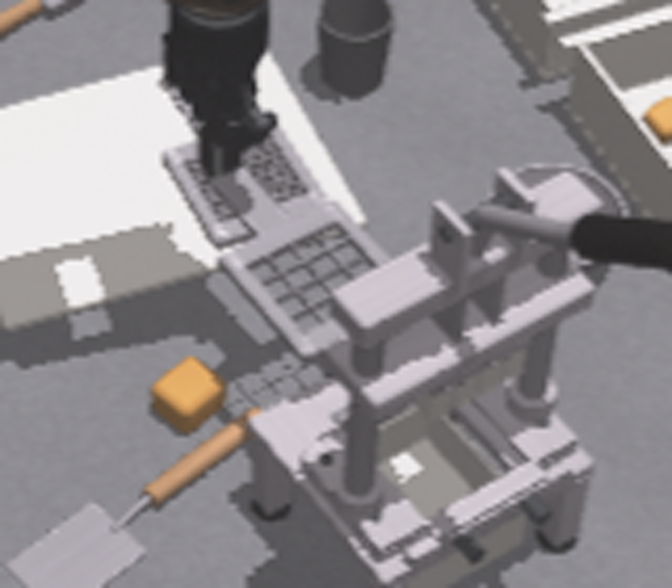

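View pics/t6c.png

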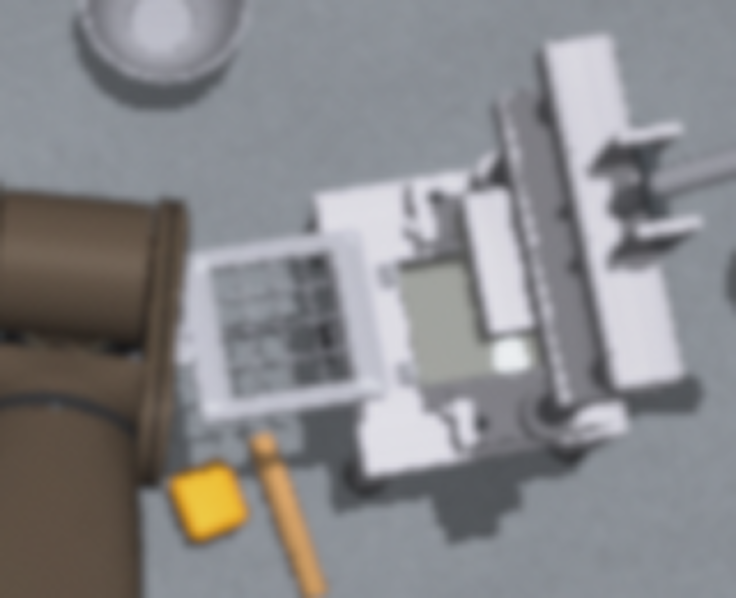

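```bash
python3 - <<'E'
from h import *
np.set_printoptions(precision=4,suppress=True)
t=load('t6'); f=lambda x,y:(270+x/4.6,110+y/4.6)
F=np.array([atz(t,*f(*p),.160) for p in [(188,256),(207,418),(359,232),(385,392)]])
B=np.array([atz(t,*f(*p),.1) for p in [(315,195),(361,478)]])
print(F,B)
def yw(e): return np.rad2deg(np.arctan2(e[1],e[0]))
print('frame ctr',F.mean(0),'xdirs',yw(F[2]-F[0]),yw(F[3]-F[1]),'ydirs',yw(F[0]-F[1])-90,yw(F[2]-F[3])-90)
print('bed yaw',yw(B[0]-B[1])-90,np.linalg.norm(B[0]-B[1]),'mid',B.mean(0))
p,R,s=tool(); a=1.7507-np.pi; d=np.array([np.cos(a),np.sin(a)]);n=np.array([-d[1],d[0]])
print('pred frame ctr',p[:2]+.1395*d+.0009*n)
# depth of held frame from wrist & top (level check)
for im in ['t6']:
    for p in [(200,330),(280,245),(295,405),(365,320)]: print(dep(t,*f(*p)))
E
```

```text
[[ 0.5772 -0.0209  0.16  ]
 [ 0.4729 -0.0342  0.16  ]
 [ 0.5955 -0.13    0.16  ]
 [ 0.4921 -0.1466  0.16  ]] [[ 0.6356 -0.1097  0.1   ]
 [ 0.4452 -0.1407  0.1   ]]
frame ctr [ 0.5344 -0.083   0.16  ] xdirs -80.47969582024831 -80.28679080296035 ydirs -82.74070773458138 -80.88809168667797
bed yaw -80.74651917627519 0.19297478133328475 mid [ 0.5404 -0.1252  0.1   ]
pred frame ctr [ 0.5348 -0.0791]
[ 0.5289 -0.029   0.1618]
[ 0.5874 -0.0803  0.1534]
[ 0.4818 -0.0893  0.1637]
[ 0.5382 -0.1339  0.16  ]
```

```bash
cat >> h.py <<'E'
YD=np.deg2rad(-79.6); O=np.array([.5625,-.228])
def bedmove(x,y,clear,yaw=YD):
    d=np.array([np.cos(yaw),np.sin(yaw)]);n=np.array([-d[1],d[0]])
    d0=np.array([np.cos(YD),np.sin(YD)]);n0=np.array([-d0[1],d0[0]])
    q=O+d0*x+n0*y-.1395*d
    move([q[0],q[1],.1136+clear],yaw+np.pi)
def bedpose():
    p,R,s=tool(); y=R.as_matrix()[:,1]; yaw=np.arctan2(-y[1],-y[0]);d=np.array([np.cos(yaw),np.sin(yaw)])
    d0=np.array([np.cos(YD),np.sin(YD)]);n0=np.array([-d0[1],d0[0]])
    f=p[:2]+.1395*d-O; F=np.array(s['contact_force'])
    print('t',round(s['time'],2),'frame x %.2f y %.2f mm clear %.2f dyaw %.2fdeg'%(f@d0*1e3,f@n0*1e3,(p[2]-.1136)*1e3,np.rad2deg(yaw-YD)),'toolx',R.as_matrix()[:,0].round(4),'F bed x %.1f y %.1f z %.1f'%(F[:2]@d0,F[:2]@n0,F[2]),'M',np.round(s['wrist_torque'],2),'open',round(s['opening'],3))
E
python3 - <<'E'
from h import *
bedpose(); bedmove(-.118,-.0005,.0065)
E
```

```text
t 8.0 frame x -151.45 y -0.93 mm clear 49.73 dyaw 0.03deg toolx [-3.3e-03 -6.0e-04 -1.0e+00] F bed x 0.6 y -0.3 z -3.7 M [0.35 0.1  0.  ] open 0.192
travel [0.0432, -0.0335, 0.0006] dr [0.0005, -0.0033, -0.0] rows by rot 0.022351775272969644 by dist 1.0931911671374217
```

Call:
play_rows:
  claw: [255, 255, 255, 255, 255, 255, 255]
  travel:
    - [0.0, -0.012, 0]
    - [0.0, -0.027, 0]
    - [0.012, -0.0335, 0.0006]
    - [0.025, -0.0335, 0.0006]
    - [0.036, -0.0335, 0.0006]
    - [0.043, -0.0335, 0.0006]
    - [0.043, -0.0335, 0.0006]
  dr:
    - [0, -0.003, 0]
    - [0, -0.003, 0]
    - [0, -0.003, 0]
    - [0, -0.003, 0]
    - [0, -0.003, 0]
    - [0, -0.003, 0]
    - [0, -0.003, 0]

```text
time: 8.7
eef_pos: [0.5143, 0.0254, 0.1184]
tcp_rot: [-0.064, 0.706, 0.065, 0.703]
contact_force: [-0.9, 0.4, -2.4]
opening: 0.192
```

```bash
python3 - <<'E'
from h import *
bedpose(); cam('wrist','w7.png');cam('side','s7.png')
cam('top','t7.png')
crop('s7',260,190,400,300,5.5,'s7c.png');crop('t7',290,120,410,230,5,'t7c.png')
E
```

```text
t 8.7 frame x -118.43 y -1.55 mm clear 4.77 dyaw 0.04deg toolx [-3.8e-03  3.0e-04 -1.0e+00] F bed x -0.5 y -0.8 z -2.4 M [ 0.2  0.1 -0.1] open 0.192
```

View pics/w7.png

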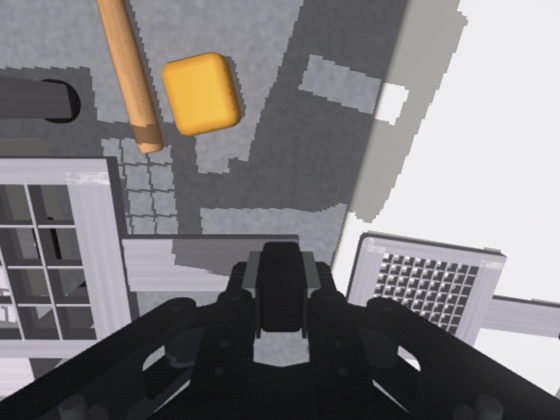

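View pics/s7c.png

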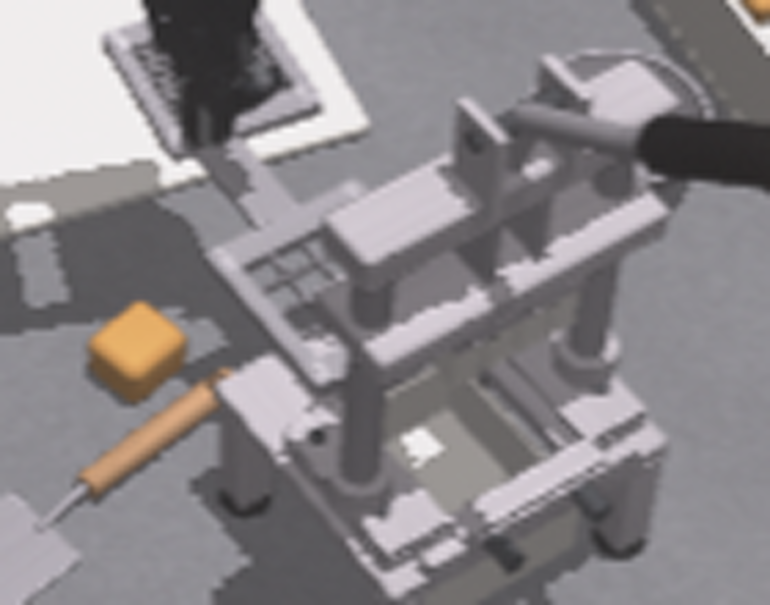

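View pics/t7c.png

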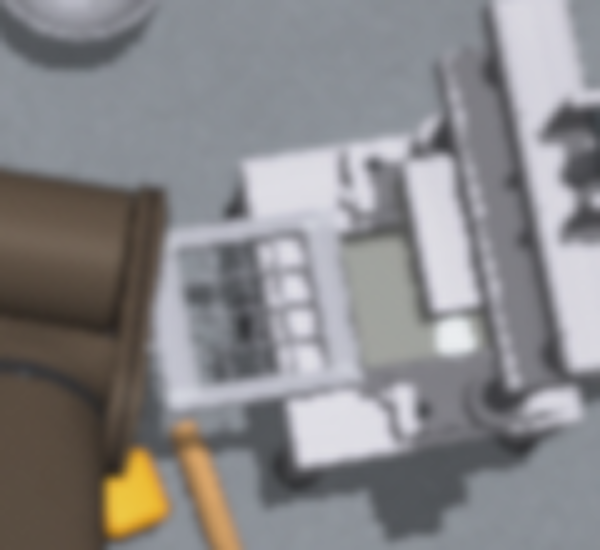

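```bash
python3 - <<'E'
from h import *
np.set_printoptions(precision=4,suppress=True)
t=load('t7'); f=lambda x,y:(290+x/5,120+y/5)
F=np.array([atz(t,*f(*p),.115) for p in [(162,233),(178,408),(330,213),(358,386)]])
B=np.array([atz(t,*f(*p),.1) for p in [(243,160),(297,471)]])
print(F); e=B[0]-B[1]; n=e/np.linalg.norm(e); m=B.mean(0)
d=np.array([n[1],-n[0],0])
for q in F: print('bed x %.1f y %.1f'%((q-m)@d*1e3-105,(q-m)@n*1e3))
s=load('s7');g=lambda x,y:(260+x/5.5,190+y/5.5)
for p in [(240,265),(280,320),(325,355),(255,375),(270,390)]: print('side',dep(s,*g(*p)))
w=load('w7')
for p in [(60,170),(90,200),(100,300),(40,170),(10,170),(200,250),(200,280)]: print('wrist',dep(w,*p))
E
```

```text
[[ 0.586  -0.0591  0.115 ]
 [ 0.4788 -0.0697  0.115 ]
 [ 0.6009 -0.1611  0.115 ]
 [ 0.4947 -0.1778  0.115 ]]
bed x -163.9 y 56.3
bed x -171.8 y -51.1
bed x -60.9 y 53.5
bed x -62.6 y -54.0
side [ 0.4958 -0.0747  0.1085]
side [ 0.4971 -0.1294  0.1191]
side [ 0.5097 -0.1643  0.1215]
side [ 0.474  -0.147   0.0999]
side [ 0.4787 -0.158   0.0967]
wrist [ 0.485  -0.0827  0.1158]
wrist [ 0.4969 -0.0688  0.116 ]
wrist [ 0.5504 -0.063   0.1157]
wrist [ 0.4869 -0.0922  0.115 ]
wrist [ 0.4891 -0.105   0.1161]
wrist [ 0.514  -0.0154  0.1137]
wrist [ 0.5305 -0.0135  0.1141]
```

```bash
python3 - <<'E'
from h import *
bedpose(); bedmove(-.110,-.0009,.002)
E
```

```text
t 8.85 frame x -118.09 y -0.06 mm clear 7.00 dyaw 0.05deg toolx [ 3.e-04 -0.e+00 -1.e+00] F bed x 0.3 y 0.1 z -4.1 M [0.33 0.07 0.01] open 0.19
travel [0.005, -0.0081, -0.0007] dr [0.0009, 0.0003, 0.0] rows by rot 0.006534342094644684 by dist 0.19074832988601403
```

Call:
play_rows:
  claw: [255, 255, 255, 255, 255, 255, 255, 255]
  travel:
    - [0.001, 0, -0.0007]
    - [0.003, 0, -0.0007]
    - [0.005, 0, -0.0007]
    - [0.005, -0.002, -0.0007]
    - [0.005, -0.004, -0.0007]
    - [0.005, -0.006, -0.0007]
    - [0.005, -0.006, -0.0007]
    - [0.005, -0.006, -0.0007]
  dr:
    - [0, 0, 0]
    - [0, 0, 0]
    - [0, 0, 0]
    - [0, 0, 0]
    - [0, 0, 0]
    - [0, 0, 0]
    - [0, 0, 0]
    - [0, 0, 0]

```text
time: 9.65
eef_pos: [0.5165, 0.0189, 0.1158]
tcp_rot: [-0.065, 0.704, 0.064, 0.704]
contact_force: [0.2, -1.3, -2.0]
opening: 0.193
```

```bash
python3 - <<'E'
from h import *
bedpose();bedpose();cam('top','t8.png'); bedpose();cam('top');bedpose();cam('top');bedpose()
E
```

```text
t 9.65 frame x -111.61 y -0.60 mm clear 2.21 dyaw 0.05deg toolx [ 9.e-04 -8.e-04 -1.e+00] F bed x 1.3 y -0.0 z -2.0 M [-0.03  0.05  0.05] open 0.193
t 9.65 frame x -111.61 y -0.60 mm clear 2.21 dyaw 0.05deg toolx [ 9.e-04 -8.e-04 -1.e+00] F bed x 1.3 y -0.0 z -2.0 M [-0.03  0.05  0.05] open 0.193
t 9.7 frame x -111.65 y -0.59 mm clear 2.18 dyaw 0.05deg toolx [ 9.e-04 -8.e-04 -1.e+00] F bed x 0.9 y 0.4 z -2.1 M [-0.02  0.04 -0.02] open 0.192
t 9.75 frame x -111.75 y -0.60 mm clear 2.14 dyaw 0.06deg toolx [ 8.e-04 -6.e-04 -1.e+00] F bed x -0.3 y -0.1 z -2.2 M [-0.05 -0.02  0.01] open 0.193
t 9.8 frame x -111.80 y -0.60 mm clear 2.17 dyaw 0.06deg toolx [ 8.e-04 -5.e-04 -1.e+00] F bed x 0.4 y -1.0 z -2.5 M [-0.03 -0.04 -0.03] open 0.192
```

Call:
play_rows:
  claw: [255, 255, 255, 255, 255, 255, 255, 255, 255, 255]
  travel:
    - [0.001, 0, 0]
    - [0.0012, 0, 0]
    - [0.0012, -0.002, -0.0002]
    - [0.0012, -0.004, -0.0002]
    - [0.0012, -0.006, -0.0002]
    - [0.0012, -0.008, -0.0002]
    - [0.0012, -0.01, -0.0002]
    - [0.0012, -0.011, -0.0002]
    - [0.0012, -0.012, -0.0002]
    - [0.0012, -0.012, -0.0002]
  dr:
    - [0, 0, 0]
    - [0, 0, 0]
    - [-0.001, 0, 0]
    - [-0.001, 0, 0]
    - [-0.001, 0, 0]
    - [-0.001, 0, 0]
    - [-0.001, 0, 0]
    - [-0.001, 0, 0]
    - [-0.001, 0, 0]
    - [-0.001, 0, 0]

```text
time: 10.8
eef_pos: [0.5181, 0.007, 0.1142]
tcp_rot: [-0.065, 0.704, 0.065, 0.704]
contact_force: [-0.6, 0.5, -3.2]
opening: 0.193
```

```bash
python3 - <<'E'
from h import *
bedpose();cam('top','t9.png');bedpose();crop('t9',290,120,410,230,5,'t9c.png')
cam('side','s9.png');crop('s9',260,190,400,300,5.5,'s9c.png')
E
```

```text
t 10.8 frame x -99.70 y -1.00 mm clear 0.58 dyaw 0.10deg toolx [ 1.e-04 -4.e-04 -1.e+00] F bed x -0.6 y -0.5 z -3.2 M [ 0.3   0.08 -0.03] open 0.193
t 10.85 frame x -99.77 y -0.99 mm clear 0.59 dyaw 0.10deg toolx [ 1.e-04 -4.e-04 -1.e+00] F bed x 0.7 y -0.2 z -3.4 M [0.32 0.04 0.01] open 0.192
```

View pics/t9c.png

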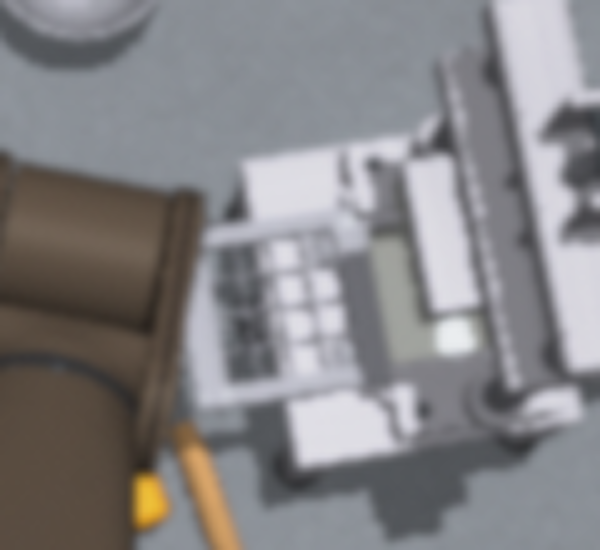

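View pics/s9c.png

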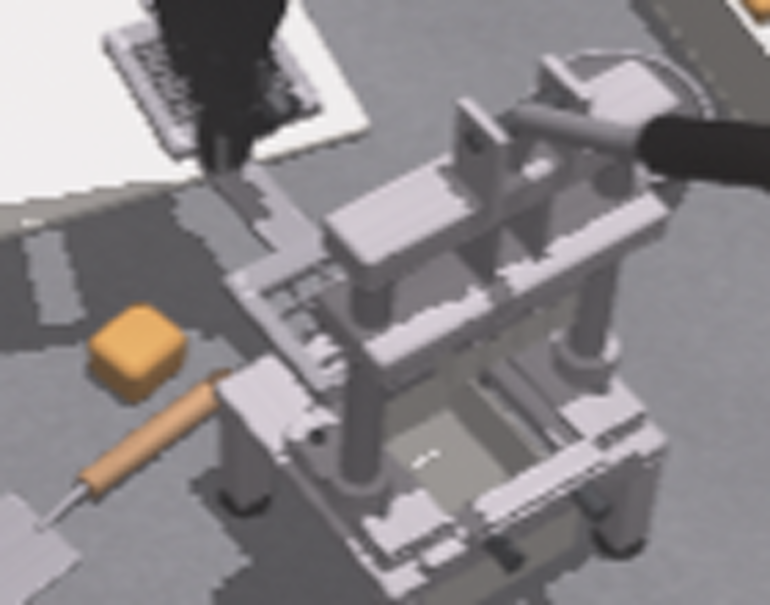

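Nose is about 11 mm into the mouth ((365,245) and (355,385) in the top crop) with no side force. I keep sliding.

Call:
play_rows:
  claw: [255, 255, 255, 255, 255, 255, 255, 255, 255, 255, 255]
  travel:
    - [0, -0.001, 0]
    - [0, -0.003, 0]
    - [0, -0.005, 0]
    - [0, -0.007, 0]
    - [0, -0.009, 0]
    - [0, -0.011, 0]
    - [0, -0.013, 0]
    - [0, -0.015, 0]
    - [0, -0.017, 0]
    - [0, -0.018, 0]
    - [0, -0.018, 0]
  dr:
    - [0.001, 0, 0]
    - [0.001, 0, 0]
    - [0.001, 0, 0]
    - [0.001, 0, 0]
    - [0.001, 0, 0]
    - [0.001, 0, 0]
    - [0.001, 0, 0]
    - [0.001, 0, 0]
    - [0.001, 0, 0]
    - [0.001, 0, 0]
    - [0.001, 0, 0]

```text
time: 12.0
eef_pos: [0.5214, -0.0106, 0.1142]
tcp_rot: [-0.064, 0.704, 0.064, 0.704]
contact_force: [0.1, -0.3, -2.9]
opening: 0.192
```

```bash
python3 - <<'E'
from h import *
bedpose();cam('top');bedpose();cam('top');bedpose()
E
```

```text
t 12.0 frame x -81.71 y -1.09 mm clear 0.62 dyaw 0.04deg toolx [ 1.e-04 -3.e-04 -1.e+00] F bed x 0.3 y 0.1 z -2.9 M [ 0.3   0.05 -0.03] open 0.192
t 12.05 frame x -81.79 y -1.10 mm clear 0.63 dyaw 0.04deg toolx [ 1.e-04 -2.e-04 -1.e+00] F bed x -0.3 y -0.2 z -3.8 M [0.29 0.07 0.02] open 0.192
t 12.1 frame x -81.87 y -1.11 mm clear 0.61 dyaw 0.04deg toolx [ 0.e+00 -2.e-04 -1.e+00] F bed x -0.2 y 0.2 z -2.8 M [ 0.34  0.06 -0.04] open 0.19
```

Call:
play_rows:
  claw: [255, 255, 255, 255, 255, 255, 255, 255, 255, 255, 255, 255, 255, 255]
  travel:
    - [0, -0.001, 0]
    - [0, -0.003, 0]
    - [0, -0.0055, 0]
    - [0, -0.008, 0]
    - [0, -0.011, 0]
    - [0, -0.014, 0]
    - [0, -0.017, 0]
    - [0, -0.02, 0]
    - [0, -0.023, 0]
    - [0, -0.026, 0]
    - [0, -0.0285, 0]
    - [0, -0.03, 0]
    - [0, -0.03, 0]
    - [0, -0.03, 0]
  dr:
    - [0, 0, 0]
    - [0, 0, 0]
    - [0, 0, 0]
    - [0, 0, 0]
    - [0, 0, 0]
    - [0, 0, 0]
    - [0, 0, 0]
    - [0, 0, 0]
    - [0, 0, 0]
    - [0, 0, 0]
    - [0, 0, 0]
    - [0, 0, 0]
    - [0, 0, 0]
    - [0, 0, 0]

```text
time: 13.5
eef_pos: [0.5268, -0.04, 0.1142]
tcp_rot: [-0.064, 0.704, 0.064, 0.704]
contact_force: [-0.2, 0.0, -3.6]
opening: 0.192
```

```bash
python3 - <<'E'
from h import *
bedpose();cam('wrist','w10.png');bedpose();cam('top','t10.png');bedpose()
crop('t10',290,120,410,230,5,'t10c.png')
E
```

```text
t 13.5 frame x -51.88 y -1.07 mm clear 0.62 dyaw 0.04deg toolx [ 0.e+00 -2.e-04 -1.e+00] F bed x -0.1 y -0.1 z -3.6 M [0.29 0.07 0.01] open 0.192
t 13.55 frame x -51.92 y -1.09 mm clear 0.59 dyaw 0.04deg toolx [-1.e-04 -2.e-04 -1.e+00] F bed x 0.6 y -0.2 z -3.8 M [ 0.34  0.05 -0.02] open 0.192
t 13.6 frame x -51.95 y -1.03 mm clear 0.62 dyaw 0.05deg toolx [ 1.e-04 -2.e-04 -1.e+00] F bed x -0.0 y -0.3 z -3.1 M [ 0.33  0.06 -0.04] open 0.193
```

View pics/w10.png

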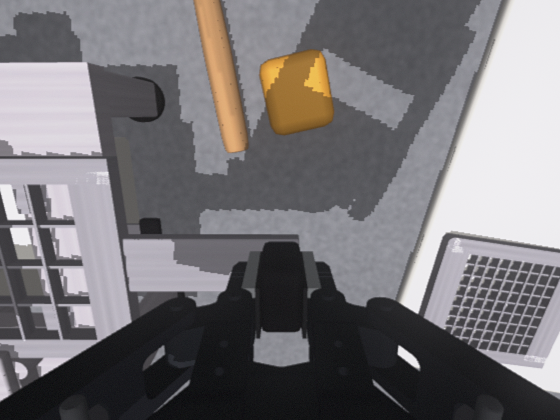

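View pics/t10c.png

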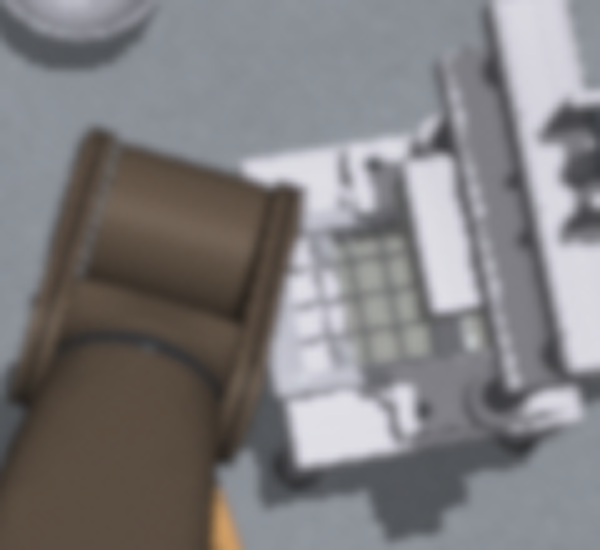

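Call:
play_rows:
  claw: [255, 255, 255, 255, 255, 255, 255, 255, 255, 255, 255, 255, 255, 255, 255, 255, 255]
  travel:
    - [0, -0.001, 0]
    - [0, -0.003, 0]
    - [0, -0.0055, 0]
    - [0, -0.008, 0]
    - [0, -0.011, 0]
    - [0, -0.014, 0]
    - [0, -0.017, 0]
    - [0, -0.02, 0]
    - [0, -0.023, 0]
    - [0, -0.026, 0]
    - [0, -0.029, 0]
    - [0, -0.032, 0]
    - [0, -0.0345, 0]
    - [0, -0.0365, 0]
    - [0, -0.038, 0]
    - [0, -0.038, 0]
    - [0, -0.038, 0]
  dr:
    - [0, 0, 0]
    - [0, 0, 0]
    - [0, 0, 0]
    - [0, 0, 0]
    - [0, 0, 0]
    - [0, 0, 0]
    - [0, 0, 0]
    - [0, 0, 0]
    - [0, 0, 0]
    - [0, 0, 0]
    - [0, 0, 0]
    - [0, 0, 0]
    - [0, 0, 0]
    - [0, 0, 0]
    - [0, 0, 0]
    - [0, 0, 0]
    - [0, 0, 0]

```text
time: 15.3
eef_pos: [0.5338, -0.0777, 0.1143]
tcp_rot: [-0.065, 0.704, 0.064, 0.704]
contact_force: [0.1, -1.0, -2.7]
opening: 0.194
```

```bash
python3 - <<'E'
from h import *
bedpose();cam('wrist','w11.png');bedpose();cam('side','s11.png');bedpose()
crop('s11',260,190,400,300,5.5,'s11c.png')
E
```

```text
t 15.3 frame x -13.48 y -0.97 mm clear 0.73 dyaw 0.05deg toolx [ 4.0e-04 -1.3e-03 -1.0e+00] F bed x 1.0 y -0.1 z -2.7 M [ 0.04  0.01 -0.03] open 0.194
t 15.35 frame x -13.49 y -0.97 mm clear 0.72 dyaw 0.06deg toolx [ 4.0e-04 -1.3e-03 -1.0e+00] F bed x 0.3 y -1.0 z -1.8 M [ 0.01  0.04 -0.07] open 0.195
t 15.4 frame x -13.54 y -0.92 mm clear 0.77 dyaw 0.06deg toolx [ 5.0e-04 -1.2e-03 -1.0e+00] F bed x 0.2 y 0.4 z -2.4 M [ 0.02  0.02 -0.08] open 0.193
```

View pics/w11.png

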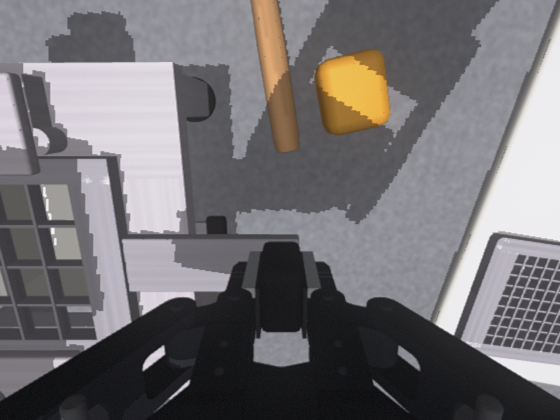

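View pics/s11c.png

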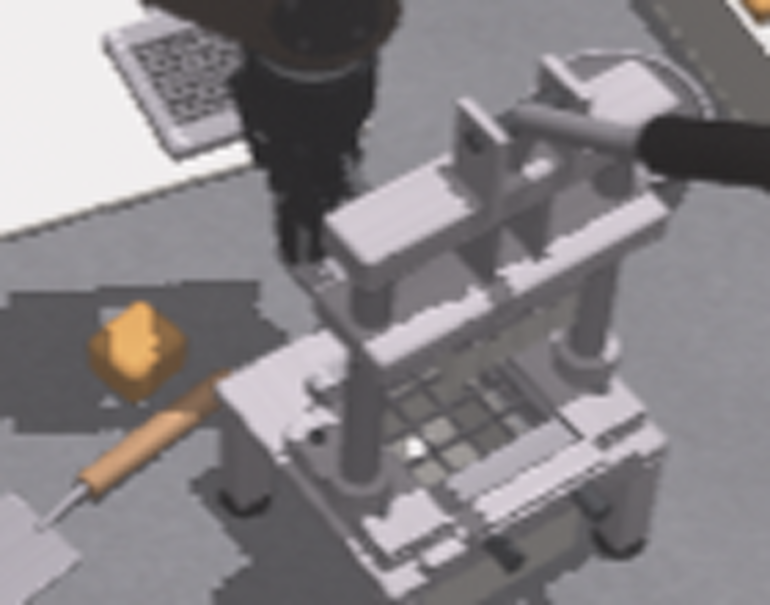

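Call:
play_rows:
  claw: [255, 255, 255, 255, 255, 255, 255, 255, 255, 255]
  travel:
    - [0.0003, 0, 0]
    - [0.0005, -0.001, 0]
    - [0.0005, -0.002, 0]
    - [0.0005, -0.003, 0]
    - [0.0005, -0.004, 0]
    - [0.0005, -0.005, 0]
    - [0.0005, -0.006, 0]
    - [0.0005, -0.007, 0]
    - [0.0005, -0.008, 0]
    - [0.0005, -0.008, 0]
  dr:
    - [0, 0, 0]
    - [0, 0, 0]
    - [0, 0, 0]
    - [0, 0, 0]
    - [0, 0, 0]
    - [0, 0, 0]
    - [0, 0, 0]
    - [0, 0, 0]
    - [0, 0, 0]
    - [0, 0, 0]

```text
time: 16.4
eef_pos: [0.5351, -0.0851, 0.1138]
tcp_rot: [-0.064, 0.704, 0.064, 0.704]
contact_force: [-1.0, 2.7, -1.3]
opening: 0.192
```

```bash
python3 - <<'E'
from h import *
bedpose();cam('top');bedpose();cam('top');bedpose()
E
```

```text
t 16.4 frame x -6.01 y -1.04 mm clear 0.19 dyaw 0.05deg toolx [-2.e-04 -1.e-04 -1.e+00] F bed x -2.8 y -0.5 z -1.3 M [ 0.69  0.09 -0.03] open 0.192
t 16.45 frame x -6.00 y -1.04 mm clear 0.18 dyaw 0.05deg toolx [-1.e-04 -2.e-04 -1.e+00] F bed x -3.4 y -0.4 z -0.1 M [ 0.7   0.13 -0.03] open 0.193
t 16.5 frame x -6.00 y -1.03 mm clear 0.16 dyaw 0.05deg toolx [-1.e-04 -3.e-04 -1.e+00] F bed x -4.3 y -0.3 z -0.5 M [0.71 0.16 0.01] open 0.194
```

Contact with the buffer is at x ≈ -6 mm, as expected. I press on in small steps.

Call:
play_rows:
  claw: [255, 255, 255, 255, 255, 255, 255, 255]
  travel:
    - [0, -0.0005, 0]
    - [0, -0.001, 0]
    - [0, -0.0015, 0]
    - [0, -0.002, 0]
    - [0, -0.0025, 0]
    - [0, -0.003, 0]
    - [0, -0.003, 0]
    - [0, -0.003, 0]
  dr:
    - [0, 0, 0]
    - [0, 0, 0]
    - [0, 0, 0]
    - [0, 0, 0]
    - [0, 0, 0]
    - [0, 0, 0]
    - [0, 0, 0]
    - [0, 0, 0]

```text
time: 17.3
eef_pos: [0.5349, -0.0854, 0.1138]
tcp_rot: [-0.063, 0.705, 0.066, 0.704]
contact_force: [-3.0, 10.2, 2.3]
opening: 0.189
```

```bash
python3 - <<'E'
from h import *
bedpose();cam('top');bedpose();cam('top');bedpose()
E
```

```text
t 17.3 frame x -5.70 y -1.22 mm clear 0.19 dyaw 0.07deg toolx [-0.0022  0.0046 -1.    ] F bed x -10.5 y -1.1 z 2.3 M [1.57 0.3  0.03] open 0.189
t 17.35 frame x -5.68 y -1.20 mm clear 0.23 dyaw 0.07deg toolx [-0.0022  0.0045 -1.    ] F bed x -12.0 y -1.1 z 2.1 M [1.55 0.36 0.03] open 0.194
t 17.4 frame x -5.65 y -1.21 mm clear 0.22 dyaw 0.07deg toolx [-0.0021  0.0045 -1.    ] F bed x -11.4 y -1.5 z 1.8 M [1.46 0.29 0.  ] open 0.195
```

Call:
play_rows:
  claw: [255, 255, 255, 255, 255, 255, 255, 255, 255, 255]
  travel:
    - [0, -0.003, 0]
    - [0, -0.0035, 0]
    - [0, -0.004, 0]
    - [0, -0.0045, 0]
    - [0, -0.005, 0]
    - [0, -0.0055, 0]
    - [0, -0.006, 0]
    - [0, -0.0065, 0]
    - [0, -0.007, 0]
    - [0, -0.007, 0]
  dr:
    - [0, 0, -0.004]
    - [0, 0, -0.005]
    - [0, 0, -0.006]
    - [0, 0, -0.006]
    - [0, 0, -0.006]
    - [0, 0, -0.006]
    - [0, 0, -0.006]
    - [0, 0, -0.006]
    - [0, 0, -0.006]
    - [0, 0, -0.006]

```text
time: 18.4
eef_pos: [0.5353, -0.0884, 0.1139]
tcp_rot: [-0.062, 0.705, 0.067, 0.703]
contact_force: [-3.7, 14.8, 4.1]
opening: 0.191
```

```bash
python3 - <<'E'
from h import *
bedpose();cam('top');bedpose()
E
```

```text
t 18.4 frame x -2.68 y -1.33 mm clear 0.27 dyaw 0.08deg toolx [-0.0038  0.006  -1.    ] F bed x -15.3 y -1.0 z 4.1 M [2.04 0.29 0.13] open 0.191
t 18.45 frame x -2.66 y -1.32 mm clear 0.29 dyaw 0.08deg toolx [-0.0038  0.006  -1.    ] F bed x -15.9 y -1.6 z 5.0 M [2.02 0.31 0.12] open 0.19
```

Call:
play_rows:
  claw: [255, 255, 255, 255, 255, 255, 255, 255, 255, 255, 255, 255]
  travel:
    - [-0.0003, -0.0042, 0]
    - [-0.0005, -0.0046, 0]
    - [-0.0005, -0.005, 0]
    - [-0.0005, -0.0054, 0]
    - [-0.0005, -0.0058, 0]
    - [-0.0005, -0.0062, 0]
    - [-0.0005, -0.0066, 0]
    - [-0.0005, -0.007, 0]
    - [-0.0005, -0.0073, 0]
    - [-0.0005, -0.0076, 0]
    - [-0.0005, -0.0076, 0]
    - [-0.0005, -0.0076, 0]
  dr:
    - [0, 0, -0.007]
    - [0, 0, -0.01]
    - [0, 0, -0.011]
    - [0, 0, -0.011]
    - [0, 0, -0.011]
    - [0, 0, -0.011]
    - [0, 0, -0.011]
    - [0, 0, -0.011]
    - [0, 0, -0.011]
    - [0, 0, -0.011]
    - [0, 0, -0.011]
    - [0, 0, -0.011]

```text
time: 19.65
eef_pos: [0.5355, -0.0909, 0.1139]
tcp_rot: [-0.063, 0.706, 0.067, 0.702]
contact_force: [-4.7, 19.5, 3.6]
opening: 0.192
```

```bash
python3 - <<'E'
from h import *
bedpose();cam('wrist','w14.png');bedpose()
E
```

```text
t 19.65 frame x -0.20 y -1.59 mm clear 0.27 dyaw 0.10deg toolx [-0.0055  0.0049 -1.    ] F bed x -20.0 y -1.1 z 3.6 M [2.49 0.2  0.17] open 0.192
t 19.7 frame x -0.21 y -1.57 mm clear 0.30 dyaw 0.10deg toolx [-0.0054  0.0049 -1.    ] F bed x -19.1 y -1.3 z 3.9 M [2.49 0.2  0.23] open 0.191
```

View pics/w14.png

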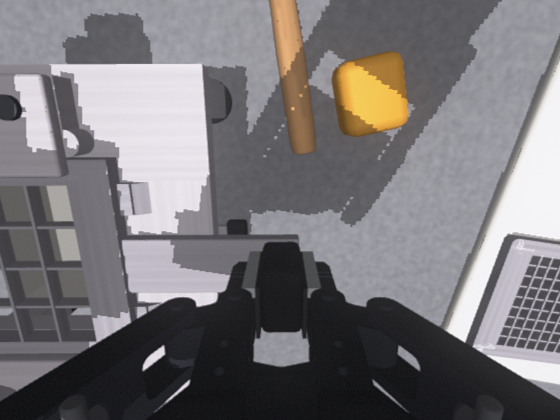

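```bash
python3 - <<'E'
from h import *
crop('w14',80,140,230,260,5,'w14c.png')
np.set_printoptions(precision=4,suppress=True)
d=load('w14')
for v in (187,195,203):
    print(v,[(u,round(float(dep(d,u,v)[2]),4)) for u in range(104,160,4)])
E
```

```text
187 [(104, 0.1108), (108, 0.111), (112, 0.1079), (116, 0.1037), (120, 0.1052), (124, 0.1048), (128, 0.1062), (132, 0.1047), (136, 0.1031), (140, 0.1034), (144, 0.1018), (148, 0.101), (152, 0.1003), (156, 0.1006)]
195 [(104, 0.1102), (108, 0.1103), (112, 0.1095), (116, 0.106), (120, 0.1055), (124, 0.1038), (128, 0.1038), (132, 0.1041), (136, 0.1041), (140, 0.1017), (144, 0.1011), (148, 0.1019), (152, 0.1004), (156, 0.1005)]
203 [(104, 0.1107), (108, 0.1111), (112, 0.1101), (116, 0.1065), (120, 0.1048), (124, 0.1043), (128, 0.1045), (132, 0.1049), (136, 0.1036), (140, 0.1031), (144, 0.1017), (148, 0.1013), (152, 0.1005), (156, 0.1009)]
```

View pics/w14c.png

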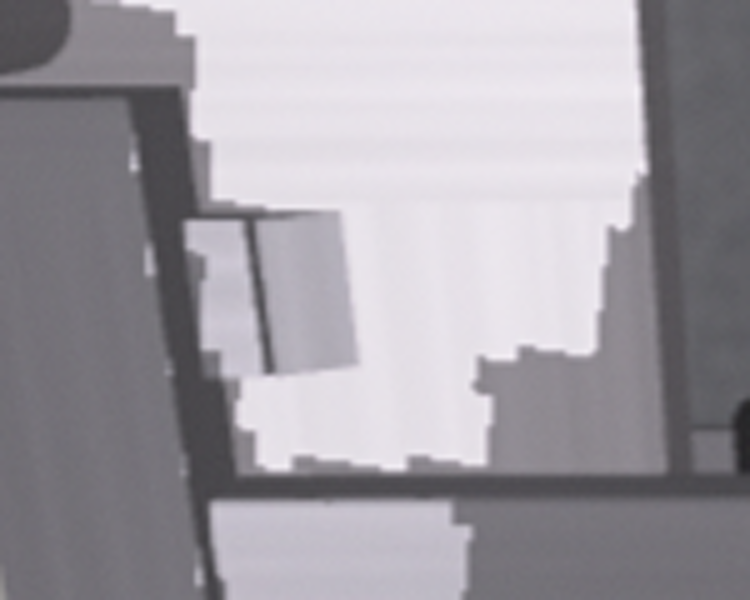

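The catch nose at (128,197) reads 4 mm above the apron right behind the front edge, so it looks snapped. I'll press slightly further, then ease off while holding to test it.

Call:
play_rows:
  claw: [255, 255, 255, 255, 255, 255, 255, 255, 255, 255, 255, 255]
  travel:
    - [-0.0003, -0.0048, 0]
    - [-0.0003, -0.0052, 0]
    - [-0.0003, -0.0055, 0]
    - [-0.0003, -0.0055, 0]
    - [-0.0003, -0.0045, 0]
    - [-0.0003, -0.0035, 0]
    - [0, -0.0025, 0]
    - [0, -0.0015, 0]
    - [0, -0.0005, 0]
    - [0, 0.0005, 0]
    - [0, 0.0005, 0]
    - [0, 0.0005, 0]
  dr:
    - [0, 0, -0.009]
    - [0, 0, -0.009]
    - [0, 0, -0.009]
    - [0, 0, -0.009]
    - [0, 0, -0.009]
    - [0, 0, -0.008]
    - [0, 0, -0.006]
    - [0, 0, -0.005]
    - [0, 0, -0.005]
    - [0, 0, -0.005]
    - [0, 0, -0.005]
    - [0, 0, -0.005]

```text
time: 20.9
eef_pos: [0.5355, -0.0906, 0.1139]
tcp_rot: [-0.065, 0.706, 0.065, 0.703]
contact_force: [-0.6, 3.2, -0.9]
opening: 0.194
```

```bash
python3 - <<'E'
from h import *
bedpose();cam('wrist','w15.png');bedpose()
crop('w15',80,140,230,260,5,'w15c.png')
E
```

```text
t 20.9 frame x -0.55 y -1.44 mm clear 0.30 dyaw 0.11deg toolx [-4.1e-03 -2.0e-04 -1.0e+00] F bed x -3.2 y 0.0 z -0.9 M [ 0.55 -0.09  0.2 ] open 0.194
t 20.95 frame x -0.55 y -1.41 mm clear 0.33 dyaw 0.11deg toolx [-4.e-03 -2.e-04 -1.e+00] F bed x -1.9 y 0.1 z -1.1 M [ 0.56 -0.2   0.19] open 0.196
```

View pics/w15c.png

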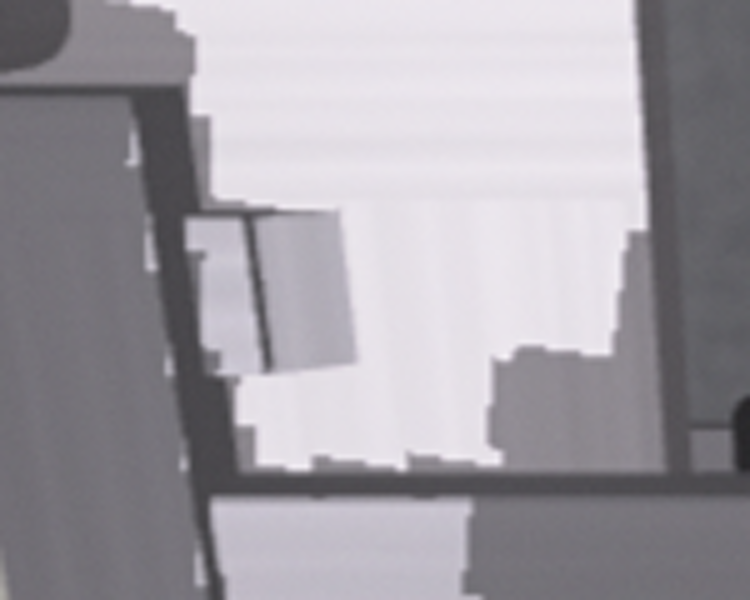

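Caught: it stays at -0.55 mm with only about 2 N from the hand against a spring of about 16 N. Releasing and withdrawing upward.

Call:
play_rows:
  claw: [230, 200, 160, 120, 80, 60, 60, 60, 60, 60, 60, 60, 60, 60]
  travel:
    - [0, 0, 0]
    - [0, 0, 0]
    - [0, 0, 0]
    - [0, 0, 0]
    - [0, 0, 0]
    - [0, 0, 0]
    - [0, 0, 0]
    - [-0.01, 0, 0]
    - [-0.03, 0, 0]
    - [-0.055, 0, 0]
    - [-0.085, 0.01, 0]
    - [-0.11, 0.03, 0]
    - [-0.12, 0.04, 0]
    - [-0.12, 0.04, 0]
  dr:
    - [0, 0, 0]
    - [0, 0, 0]
    - [0, 0, 0]
    - [0, 0, 0]
    - [0, 0, 0]
    - [0, 0, 0]
    - [0, 0, 0]
    - [0, 0, 0]
    - [0, 0, 0]
    - [0, 0, 0]
    - [0, 0, 0]
    - [0, 0, 0]
    - [0, 0, 0]
    - [0, 0, 0]

```text
time: 22.35
eef_pos: [0.5296, -0.0505, 0.2362]
tcp_rot: [-0.066, 0.704, 0.065, 0.704]
contact_force: [-0.4, -0.3, -0.0]
opening: 0.761
```

```bash
python3 - <<'E'
from h import *
np.set_printoptions(precision=4,suppress=True)
show();d=cam('wrist','w16.png');cam('top','t16.png');cam('side','s16.png')
E
```

```text
t 22.35 p [ 0.5296 -0.0505  0.2362] x [ 0.    -0.001 -1.   ] yawy 1.7561 F [-0.39 -0.32 -0.04] M [ 0.02  0.03 -0.03] open 0.761 q6 [-0.29 -0.04  1.92 -0.    1.25 -2.04]
```

View pics/w16.png

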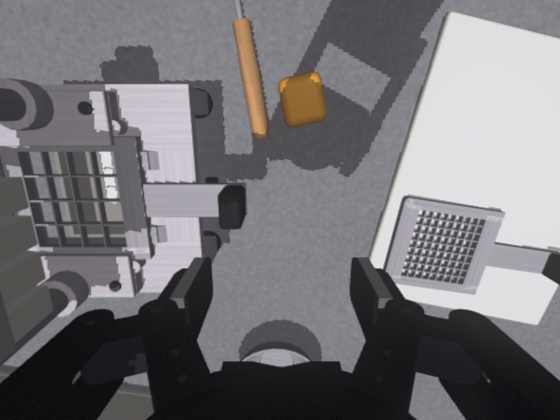

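View pics/s16.png

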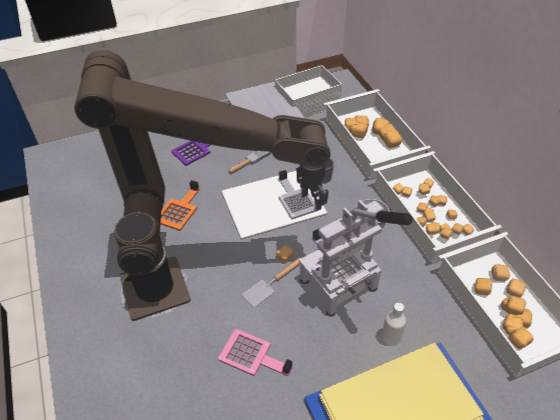

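```bash
python3 - <<'E'
from h import *
np.set_printoptions(precision=4,suppress=True)
crop('w16',10,80,260,300,3,'w16c.png')
d=load('w16')
d0=np.array([np.cos(YD),np.sin(YD)]);n0=np.array([-d0[1],d0[0]])
for u,v in [(232,200),(232,215),(180,195),(180,210),(134,150),(137,225),(134,180),(152,160),(175,130)]:
    P=dep(d,u,v); q=P[:2]-O; print(u,v,'bed x %.1f y %.1f z %.1f'%(q@d0*1e3,q@n0*1e3,P[2]*1e3-100))
E
```

```text
232 200 bed x -143.3 y -10.3 z 42.7
232 215 bed x -142.8 y 1.9 z 42.0
180 195 bed x -92.7 y -5.6 z 8.6
180 210 bed x -92.0 y 7.6 z 10.1
134 150 bed x -58.6 y -44.5 z 10.9
137 225 bed x -53.4 y 21.0 z 12.1
134 180 bed x -55.4 y -19.2 z 10.9
152 160 bed x -69.4 y -35.2 z 3.0
175 130 bed x -90.5 y -60.3 z -0.2
```

View pics/w16c.png

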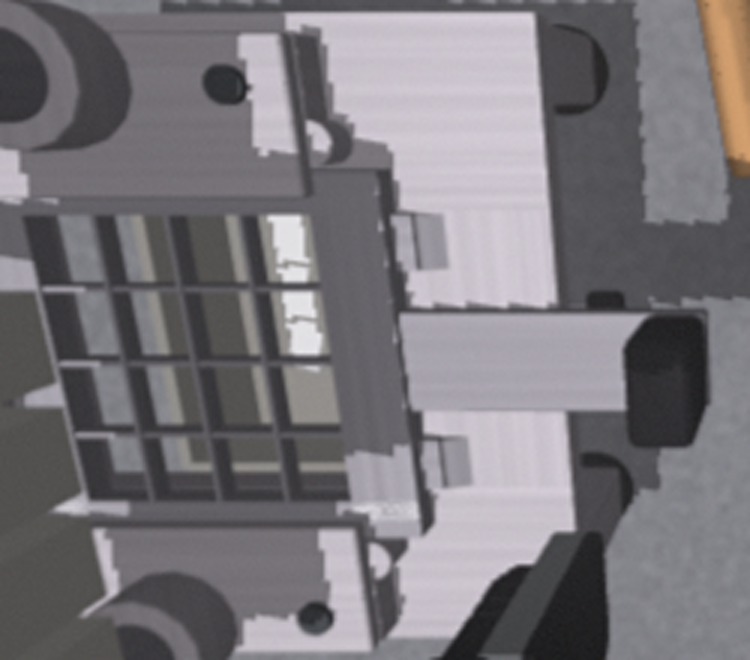

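Both catch noses stand behind the front edge (crop 425,240 and 448,462). The frame is level under the ledges, with its grip about 140 mm out. The hand is clear and the neighbouring things are untouched, so I hand in.

```bash
python3 - <<'E'
from h import *
show(); print(ctrl.sign_off())
E
```

```text
t 22.5 p [ 0.528  -0.0513  0.2323] x [-0.007  0.    -1.   ] yawy 1.7543 F [ 0.34 -0.02  0.59] M [-0.01 -0.06 -0.05] open 0.763 q6 [-0.29 -0.03  1.93 -0.    1.25 -2.04]
the job is handed in; nothing more can be done
None
```

The coarse frame is in the dicer pocket, held by the catch and released, and the job is handed in at about 22.5 s. No verdict was reported.

I gripped the frame by its block, laid it on the apron and slid it in under the ledges with almost no side force. I then pressed it against the spring buffer in small steps, reaching at most about 20 N as I read it.

**Last checks:**
- **Catch:** In the wrist view after release, both noses stand up behind the front edge. Before I let go, the frame stayed at x ≈ -0.5 mm with only about 2 N from the hand, against a spring of about 16 N.
- **Fit:** The frame looks level and straight under the ledges.
- **Hand and surroundings:** The hand is clear and the contact force is near zero. The fine frame and the other things look unmoved in the last pictures; I did not measure them.

**Where the checks disagreed:**
- **Grip position:** In the final view, spot readings on top of the grip block were at x ≈ -143 mm against a nominal -140 mm. That is roughly the calibration error plus my not aiming at the block's exact centre.
- **Sideways position:** The tool readings gave y ≈ -1.4 mm, but they leave out about 1 mm of offset in the grip. An earlier top view, before the slide, gave about -0.3 mm. With only 1 mm to spare each side in the channel, I took it as in range.

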